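# Uncap the tube camera and open its iris to the stop

### The job

Get the upward-looking tube camera ready for reading: lift the dust cap off its top and set it down upright, without dropping it, in the shallow steel dish. Then turn the slim ridged iris ring between the fixed rings anticlockwise (seen from above) until its lug presses firmly on the sprung stop pin for a moment, without forcing it, without touching the fixed rings, the housing or the pin yourself, and leave the lug resting at the pin and everything else where it stands.

Things in the scene. Friction and masses are not known exactly. Their poses are not given: they have to be found in the camera images.
- ring_axis (a point): point on the vertical axis of the tube camera, at mid height of the iris ring. Along the axis from here: lower fixed ring, 74 mm diameter, -23 to -13 mm; neck, 40 mm, up to -5 mm; iris ring -5 to +5 mm; upper fixed ring, 42 mm, +5 to +22 mm, with a bore 36 mm wide and 7 mm deep in its top. All of like bare metal; the iris ring stands 5 mm proud of the upper ring. z is up.
- iris: the slim iris ring with a ridged rim, 52 mm diameter, 10 mm high, origin at its centre on the axis, z up, its x axis points through its lug. It turns about z, held by a light rubbing friction of about 0.08 N m. Nothing lies beside its rim but the lug and the stop pin.
- lug_mid (a point): point on the iris ring's only lug, 34 mm from the axis. The lug is a block 6 mm wide (along the rim) and 8 mm high that stands 12 mm out of the rim, to 38 mm from the axis.
- stop: the sprung stop: upright steel pin, 6 mm diameter, 34 mm from the axis, rising from the lower fixed ring to 3 mm above the ring's mid height. Origin on the axis at the ring's mid height, x axis points through the pin. It ends the ring's anticlockwise turn, 0.7 to 1.3 rad ahead of the lug at the start; the lug meets it when the two x axes are 0.18 rad apart.
- pin_mid (a point): point on the stop pin's axis, at the ring's mid height; 6 mm from lug_mid when they touch. The pin gives a little on a stiff spring (about 9 N per 0.03 rad) and pushes the ring part of the way back when let go. A firm press is 3 N or more, 0.1 N m of moment over the rubbing friction; over 18 N, 0.6 N m, is forcing it.
- cap_knob (a point): loose grey dust cap, about 80 g, lying on top of the camera at the start; this point is on its axis, at mid height of its knob (24 mm diameter, 32 mm high). From here: knob top +16 mm; flange, 80 mm diameter, -22 to -16 mm; below it a plug, 31 mm diameter, to -27 mm, which sits 5 mm deep in the upper fixed ring's bore. The flange covers the iris ring from above. z is up.
- cap: the same dust cap; origin at the centre of the underside of its plug, 27 mm under cap_knob, z up. It stands on the plug when put down.
- dish: shallow square steel dish, fixed, 140 x 140 mm outside, walls 4 mm thick and 14 mm high; origin at the centre of its underside.
- dish_in (a point): centre of the dish's inner floor, 4 mm above the bench.
- reader: the tube camera: white housing 150 x 120 x 45 mm, a column 56 mm thick and the fixed rings, one body fixed to the bench; origin at the centre of its underside, 98 mm under ring_axis.
- rack: bystander: blue tube rack with red-capped tubes, 170 x 85 mm and 100 mm high, heavy and fixed; origin at the centre of its underside. It stands on the other side of the camera from the dish.
- bottle: bystander: loose white bottle, 52 mm diameter, 120 mm high, behind the camera; origin at the centre of its underside.
- jar: bystander: loose amber jar, 56 mm diameter, 65 mm high; origin at the centre of its underside.
- beaker: bystander: loose clear beaker, 60 mm diameter, 80 mm high; origin at the centre of its underside.
- driver: bystander: loose screwdriver, 150 mm long, lying in front of the camera.
- pipette: bystander: loose hand pipette, about 250 mm long, lying to the right.
Not all that is in view belongs to the job. What is shaped like the cap but black or pink is not meant.

How it is judged:
On the way, in this order (a step that is already met when the one before it is completed fails the run):
1. the cap stands upright in the dish, let go (horizontal distance between cap and dish_in below 0.04 m and z of cap in the frame of dish_in below 0.006 m and angle between cap's own z axis and vertical below 0.1 rad and contact force between the fingers and cap below 0.1 N), for 0.2 s.
2. the iris ring's lug presses on the stop pin with 3 N or more (contact force between iris and stop above 3 N), for 0.2 s.
At the end, for the whole second after the job is handed in: The cap stands upright (within 0.1 rad) and still on the dish's floor, its axis within 40 mm of the dish's centre; the lug rests at the stop pin (their points within 8.5 mm, which is a gap of at most 2.5 mm) (horizontal distance between cap and dish_in below 0.04 m and z of cap in the frame of dish_in below 0.006 m and angle between cap's own z axis and vertical below 0.1 rad and linear speed of cap below 0.02 m/s and distance between lug_mid and pin_mid below 0.0085 m); the robot touches nothing.
It fails at once if the stop pin is forced with more than 18 N (contact force between iris and stop above 18 N).
It fails at once if the robot touches the fixed rings or the housing with more than 1 N (contact force between any of the fingers, the arm and reader above 1 N).
It fails at once if the robot pushes on the stop pin itself (contact force between any of the fingers, the arm and stop above 1 N).
It fails at once if the cap is dropped or thrown (linear speed of cap above 0.6 m/s and contact force between the fingers and cap below 0.1 N).
It fails at once if a bystander is moved by more than 20 mm (distance of any of bottle, jar, beaker, driver, pipette from where it was at the start of the episode above 0.02 m).
It also fails if it takes over 67 s, if anything falls off the work surface, if the arm or the gripper's body presses on something with over 40 N, if the wrist force passes 120 N, or if a joint passes its speed limit or range.

### The arm

A 6-joint arm with a two-finger parallel gripper is mounted at the origin on the work surface. World frame = base frame: x ahead of the robot, y to its left, z up, the work surface at z = 0. Lengths are in m, angles in rad, forces in N, time in s.
With the tool pointing down it reaches from about 0.35 to 0.775 m from the base axis. Payload 5.5 kg.
Tool frame: the origin (TCP) lies where the fingers leave the gripper's body, on its centre line; the fingertips stand 73 mm ahead of it and the grasp point (between the pads) lies 54 mm ahead of it; z points along the fingers, y is the direction in which the jaws open and shut (so a half turn about z gives the same grasp; the last joint's range is limited). The gripper opens to 85 mm and grips with 20 to 120 N. Pads are 22 mm wide; open, the fingers measure 114 mm over their backs; the gripper's body (76 mm by 85 mm) begins 54 mm behind the grasp point. The pads swing forward as they close: fully open they stand 13 mm farther back than shut.
Start: joints at [1, 0.313, 0.046, 1.304, 0, 1.431], TCP at [0.24, 0.522, 0.304] pointing down, gripper open.
Joint ranges: [-2.76, 2.76], [-0.86, 1.69], [-1.03, 1.26], [-2.2, 2.34], [-1.47, 1.5], [-3.14, 3.14]. Speed limits (rad/s): [2.57, 2.57, 3.14, 3.14, 3.14, 3.14].

### API

Orientations are given as a unit quaternion [x, y, z, w].
In Python, from plant import robot, imaging, workorder, models gives the robot as it stands.
- The arm moves only by the tool play_rows, never from a script. Its argument "targets" is a list of rows, each an object with "gripper": the closure in counts, from 0 (fully open) to 255 (shut); "xyz": the shift along the world's x, y, z in mm, a list of three; "roll": the turn about the world's z in degrees. In form: [{"gripper": gripper, "xyz": [x, y, z], "roll": roll}, ...]. A call has 1 to 10 rows; each row is the pose to reach, as a shift and turn from the pose commanded when the call began; what a row does not reach only later rows make up. A row lasts 1/12 s, in which the tool goes at most 41.7 mm and 7.16 degrees, less where a joint would pass 70% of its speed; a pose out of reach is approached as far as the arm can. A call with a gripper value outside its range is refused whole. The fingers move at their own pace and stop on an object; the grip force is fixed at half the most. Time passes only in rows, so rows that repeat a pose let the fingers close. It gives the time, the measured TCP pose, the force and the opening at its end, in the units of the state.
- robot.state(): the state, without advancing time (a new reading comes with each control period).
- imaging.snapshot(name): name is "side" or "top" or "wrist"; returns a dict with "image" (480x640x3 uint8, blue, green, red), "z_map" (480x640 float32, m along the optical axis (not along the pixel's ray), 0 where there is no reading), "fx", "fy", "cx", "cy" (pixels), "R" (3x3) and "t" (3): a world point X has camera coordinates R X + t. Camera axes: x right, y down, z forward; pixel columns grow to the right and rows downward; lengths in m; the calibration is good to about 2 mm. A picture is of the moment at which its call begins.
- workorder.sign_off(): hands the job in, once; it reports no verdict.
Trained networks look in the newest picture that a camera, given by its name, has taken for a name from the list of things; names that differ only in an ending like _2 or _b are one class to them, and where a whole thing is asked for, a point or a joint stands for the part that bears it (a point fixed in the world has none). Each returns a list of dicts, best first, with "confidence" (0 to 1); they miss things now and then, are a little off and sometimes report something else, mostly with a low value. They report only what shows in the picture. A call takes as long as a camera call. They do not tell look-alikes from the thing itself.
- models.spot_in(target, camera): "centre" ([column, row] as shares, 0 to 1, of the picture: columns of its width, rows of its height, amid what is visible of it).
The state is a dict: "t": time; "joints": joint angles; "joint_vel": joint speeds; "effort": joint torques, N m; "position": TCP position; "tcp_rot": TCP orientation; "ft_force": force on the tool from outside, world axes, zero at the start; "torque": the same for the moment, N m; "width": finger opening in m.
Only numpy, scipy, OpenCV 4.12 (cv2) and the standard library are available. Lean on these libraries where they do the work, as an engineer would, in place of code of your own. Each camera call takes 0.05 s, during which the arm holds its last target.

## Working session

There is one attempt and no reset: what is moved stays moved. The work goes in short steps, Python scripts to look and compute and a tool call to move; the robot and the scene stay as the last step left them, time stands still between calls to the robot, and variables do not carry over. Pictures are saved under pics/ and viewed, and the job is handed in when it is done.

Besides the shell and the picture viewer there is one more tool, called in YAML: its name, and indented under it one key for each argument. play_rows: Moves the arm, as the interface text tells. Its arguments: {"type":"object","properties":{"targets":{"type":"array","items":{"type":"object","properties":{"gripper":{"type":"number"},"xyz":{"type":"array","items":{"type":"number"}},"roll":{"type":"number"}}}}},"required":["targets"]}

```bash
mkdir -p pics; ls; cat > h.py <<'E'
import numpy as np, cv2
from plant import robot, imaging, workorder, models
def snap(n,f=None):
    s=imaging.snapshot(n)
    if f: cv2.imwrite('pics/'+f,s['image'])
    return s
def px2w(s,u,v,z=None):
    "pixel -> world using depth z_map (z None) or plane at height z"
    R=np.array(s['R']);t=np.array(s['t']).ravel()
    d=np.array([(u-s['cx'])/s['fx'],(v-s['cy'])/s['fy'],1.])
    c=-R.T@t; dw=R.T@d
    if z is None:
        return c+dw*s['z_map'][int(round(v)),int(round(u))]
    return c+dw*(z-c[2])/dw[2]
def w2px(s,X):
    p=np.array(s['R'])@np.array(X)+np.array(s['t']).ravel()
    return np.array([s['fx']*p[0]/p[2]+s['cx'],s['fy']*p[1]/p[2]+s['cy']])
E
python3 - <<'E'
from h import *
print(robot.state())
for n in('side','top'):
    s=snap(n,n+'0.png')
    print(n,'cam at',-np.array(s['R']).T@np.array(s['t']).ravel(),s['fx'])
    for k in('cap_knob','cap','dish','dish_in','ring_axis','iris','lug_mid','pin_mid','stop','reader','rack','bottle','jar','beaker','driver','pipette'):
        for d in models.spot_in(k,n)[:3]:
            u,v=d['centre'][0]*640,d['centre'][1]*480
            print(k,round(d['confidence'],2),int(u),int(v),px2w(s,min(u,639),min(v,479)).round(3))
E
```

```text
pics
{'t': 0.0, 'joints': array([ 1.00039982e+00,  3.13983856e-01,  4.49713329e-02,  1.30360032e+00,
       -2.59094422e-05,  1.43120811e+00]), 'joint_vel': array([ 0.00069454, -0.00016015, -0.00027515, -0.00110935,  0.00100894,
       -0.0010332 ]), 'effort': array([ 8.70808049e-05, -4.80629826e+01,  2.98531544e+01,  1.94674870e-02,
       -1.29602954e-04, -2.77584599e-05]), 'position': array([0.2399211 , 0.52213039, 0.30301504]), 'tcp_rot': array([ 2.13742151e-01,  9.76889691e-01, -8.56130881e-04, -3.03548504e-04]), 'ft_force': array([0.91735174, 0.52219838, 0.70025544]), 'torque': array([-0.00300583, -0.02357437,  0.03941841]), 'width': 0.08533789422247888}
side cam at [ 0.39332784 -1.02870915  0.75023581] 616.5784936532127
cap_knob 0.87 339 292 [ 0.578 -0.131  0.021]
cap_knob 0.67 309 207 [0.543 0.013 0.127]
cap_knob 0.6 423 280 [ 0.734 -0.153  0.044]
cap 0.92 224 238 [0.37  0.1   0.018]
cap 0.82 305 203 [0.537 0.021 0.132]
cap 0.79 338 295 [ 0.575 -0.131  0.015]
dish 0.79 270 201 [0.485 0.26  0.007]
dish_in 0.56 271 200 [0.488 0.272 0.002]
ring_axis 0.59 310 247 [ 0.541 -0.006  
[... 728 characters left out ...]
0.16 ]
cap 0.94 331 246 [ 0.565 -0.13   0.012]
cap 0.86 323 284 [ 0.465 -0.11   0.044]
dish 0.72 330 176 [ 0.737 -0.126  0.066]
dish 0.58 181 266 [0.509 0.258 0.002]
dish_in 0.86 179 265 [0.513 0.263 0.003]
dish_in 0.35 383 268 [ 0.503 -0.254  0.082]
ring_axis 0.7 273 263 [0.511 0.013 0.085]
ring_axis 0.68 220 186 [0.699 0.146 0.101]
iris 0.49 183 267 [0.506 0.253 0.003]
iris 0.35 277 315 [0.387 0.003 0.025]
reader 0.6 271 264 [0.508 0.017 0.081]
rack 0.92 383 269 [ 0.502 -0.256  0.066]
bottle 0.8 221 190 [0.693 0.145 0.086]
bottle 0.64 178 266 [0.509 0.267 0.001]
beaker 0.94 288 169 [ 0.773 -0.016  0.005]
driver 0.54 280 312 [ 0.395 -0.002  0.025]
pipette 0.86 471 236 [ 0.593 -0.49   0.024]
```

View pics/side0.png

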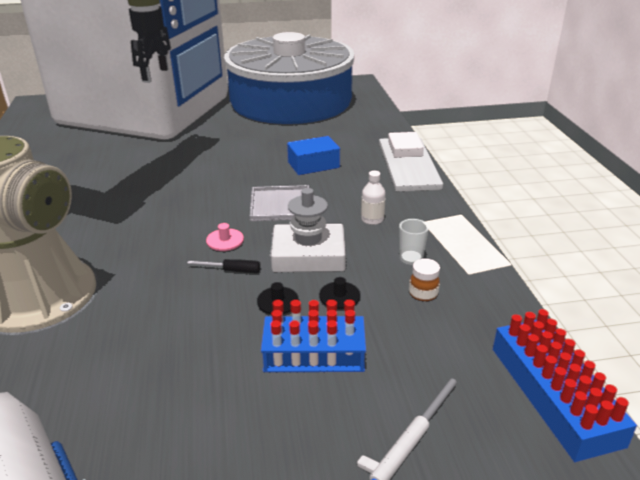

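View pics/top0.png

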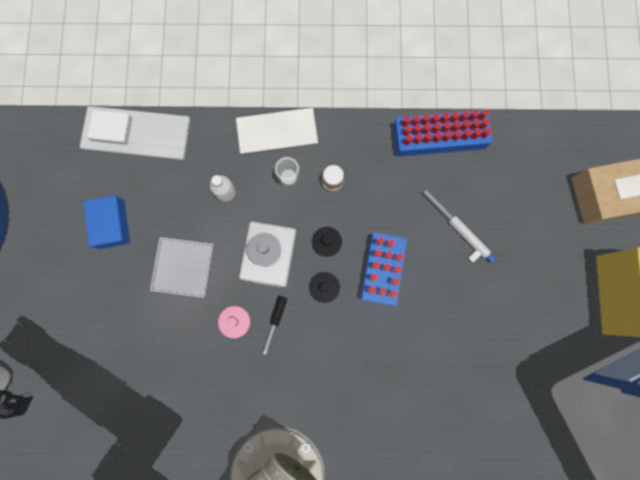

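```bash
python3 - <<'E'
import cv2
a=cv2.imread('pics/side0.png')[160:300,240:400]; b=cv2.imread('pics/top0.png')[190:320,220:370]
cv2.imwrite('pics/side0c.png',cv2.resize(a,None,fx=4,fy=4,interpolation=cv2.INTER_CUBIC))
cv2.imwrite('pics/top0c.png',cv2.resize(b,None,fx=4,fy=4,interpolation=cv2.INTER_CUBIC))
E
```

```text
(no output)
```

View pics/side0c.png

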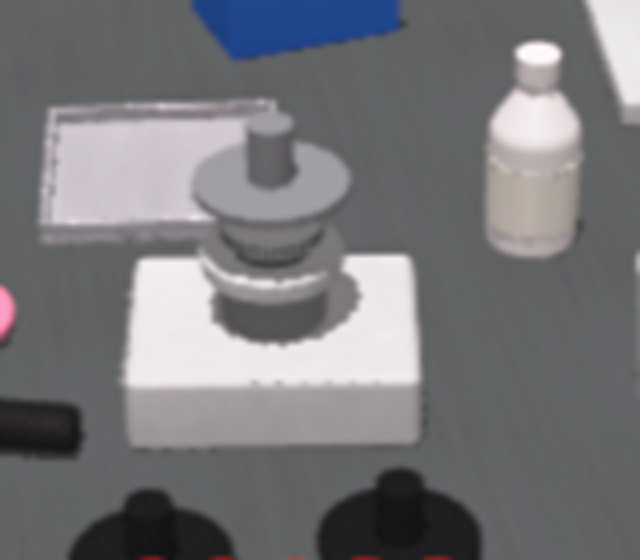

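View pics/top0c.png

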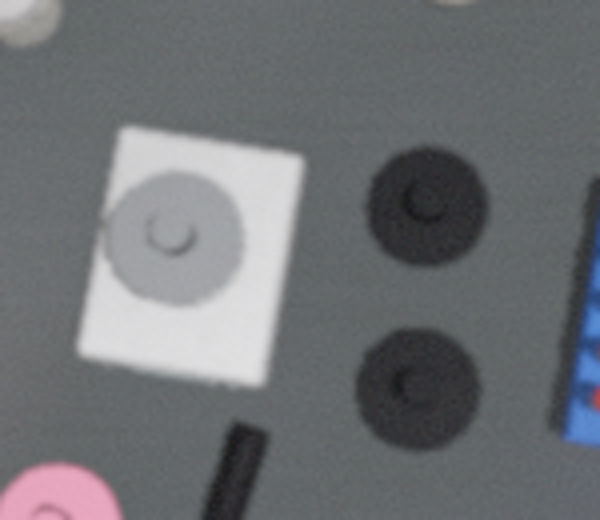

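The candidates in the top picture are:
- grey cap on the camera at (263,248), which is the one I want
- black look-alikes at (327,240) and (324,287)
- pink look-alike at (234,322)

The dish is at (182,267), and the crops confirm the grey cap sits on the white reader. Next I'll fit the axis and the dish.

```bash
python3 - <<'E'
from h import *
s=snap('top')
# back-project full depth
def cloud(s):
    v,u=np.mgrid[0:480,0:640]; z=s['z_map']
    P=np.stack([(u-s['cx'])/s['fx']*z,(v-s['cy'])/s['fy']*z,z],-1)
    return (P-np.array(s['t']).ravel())@np.array(s['R'])
C=cloud(s)
box=(abs(C[...,0]-.54)<.08)&(abs(C[...,1]-.03)<.08)
for lo,hi in((.115,.135),(.148,.17)):
    m=box&(C[...,2]>lo)&(C[...,2]<hi); print(lo,m.sum(),np.median(C[m],0),(C[m].max(0)+C[m].min(0))/2,np.ptp(C[m],axis=0))
m=(abs(C[...,0]-.51)<.12)&(abs(C[...,1]-.265)<.1)&(C[...,2]>.008)&(C[...,2]<.02)
r=cv2.minAreaRect(C[m][:,:2].astype(np.float32)); print('dish',r)
# image-based dish: bright square
im=s['image']; g=im.mean(2); reg=np.zeros_like(g,bool); reg[230:305,145:220]=1
b=(reg&(g>125)).astype(np.uint8)
c=max(cv2.findContours(b,0,2)[0],key=cv2.contourArea); r=cv2.minAreaRect(c); print(r, px2w(s,*r[0],z=.010))
# flange circle by image
reg=np.zeros_like(g,bool)
sd=snap('side'); C2=cloud(sd)
box=(abs(C2[...,0]-.54)<.08)&(abs(C2[...,1]-.03)<.08)
for lo,hi in((.118,.135),(.136,.17)):
    m=box&(C2[...,2]>lo)&(C2[...,2]<hi); print('side',lo,m.sum(),np.median(C2[m],0),(C2[m].max(0)+C2[m].min(0))/2,np.ptp(C2[m],axis=0))
vv,uu=np.where(m); print('knob px',uu.min(),uu.max(),vv.min(),vv.max())
E
```

```text
0.115 790 [0.53920942 0.03030007 0.12616451] [0.54154982 0.03258519 0.1264571 ] [0.07681982 0.07796707 0.01366478]
0.148 86 [0.54146453 0.0315305  0.15790471] [0.54182922 0.0316315  0.15778111] [0.02359342 0.02162282 0.01074728]
dish ((0.5226002931594849, 0.2535233795642853), (0.14127947390079498, 0.16939112544059753), 83.40065002441406)
((181.15000915527344, 266.9499816894531), (57.13423156738281, 56.4271240234375), 8.130102157592773) [0.50783607 0.25746651 0.01      ]
side 0.118 621 [0.53921022 0.02043727 0.12445392] [0.54205027 0.02856102 0.12659064] [0.07907757 0.07918298 0.01666673]
side 0.136 159 [0.54184232 0.02362089 0.15161225] [0.54251111 0.02930695 0.14767919] [0.0231853  0.02712294 0.02254772]
knob px 302 313 188 202
```

play_rows:
  targets:
    - {"gripper": 0, "xyz": [24, -38, 0], "roll": 0}
    - {"gripper": 0, "xyz": [48, -76, 0], "roll": 0}
    - {"gripper": 0, "xyz": [72, -114, 0], "roll": 0}
    - {"gripper": 0, "xyz": [96, -152, 0], "roll": 0}
    - {"gripper": 0, "xyz": [120, -192, 0], "roll": 0}
    - {"gripper": 0, "xyz": [142, -230, 0], "roll": 0}
    - {"gripper": 0, "xyz": [164, -266, 0], "roll": 0}
    - {"gripper": 0, "xyz": [186, -302, 0], "roll": 0}
    - {"gripper": 0, "xyz": [208, -338, 0], "roll": 0}
    - {"gripper": 0, "xyz": [230, -374, 0], "roll": 0}

```text
t: 2.63
position: [0.4591, 0.1657, 0.3042]
tcp_rot: [0.214, 0.977, 0.0, 0.0]
ft_force: [1.4, 0.7, 0.5]
width: 0.0853
```

play_rows:
  targets:
    - {"gripper": 0, "xyz": [22, -36, -5], "roll": 0}
    - {"gripper": 0, "xyz": [44, -72, -15], "roll": 0}
    - {"gripper": 0, "xyz": [62, -100, -25], "roll": 0}
    - {"gripper": 0, "xyz": [72, -116, -35], "roll": 0}
    - {"gripper": 0, "xyz": [72, -116, -40], "roll": 0}
    - {"gripper": 0, "xyz": [72, -116, -40], "roll": 0}
    - {"gripper": 0, "xyz": [72, -116, -40], "roll": 0}

```text
t: 3.22
position: [0.5298, 0.052, 0.2637]
tcp_rot: [0.214, 0.977, 0.0, -0.001]
ft_force: [0.4, 0.1, 0.5]
width: 0.0852
```

```bash
python3 - <<'E'
from h import *
st=robot.state(); print({k:np.round(v,4) for k,v in st.items()})
s=snap('wrist','w1.png'); w=snap('side','s1.png'); snap('top','t1.png')
for k in('cap_knob',): 
    for d in models.spot_in(k,'wrist'): print(d, px2w(s,d['centre'][0]*640,d['centre'][1]*480,z=.142))
cv2.imwrite('pics/s1c.png',cv2.resize(w['image'][110:290,220:420],None,fx=3,fy=3,interpolation=2))
E
```

```text
{'t': np.float64(3.2167), 'joints': array([-5.3200e-02,  2.4720e-01, -1.4240e-01,  1.1826e+00,  5.0000e-04,
        3.7760e-01]), 'joint_vel': array([ 0.0207, -0.0187,  0.0069,  0.0019, -0.0007, -0.0025]), 'effort': array([-9.02000e-01, -4.25910e+01,  2.89299e+01, -1.41700e-01,
       -3.84000e-02, -2.20000e-03]), 'position': array([0.5298, 0.052 , 0.2637]), 'tcp_rot': array([ 2.137e-01,  9.769e-01,  1.000e-04, -7.000e-04]), 'ft_force': array([0.3912, 0.0649, 0.5134]), 'torque': array([ 0.0335, -0.0008,  0.0354]), 'width': np.float64(0.0852)}
{'centre': [0.3433, 0.6523], 'confidence': 0.77} [ 0.53551026 -0.01855355  0.142     ]
{'centre': [0.4848, 0.055], 'confidence': 0.77} [0.41862921 0.09723259 0.142     ]
{'centre': [0.2097, 0.4525], 'confidence': 0.66} [ 0.46357335 -0.03312715  0.142     ]
{'centre': [0.4741, 0.5804], 'confidence': 0.62} [0.53654781 0.03707209 0.142     ]
```

View pics/w1.png

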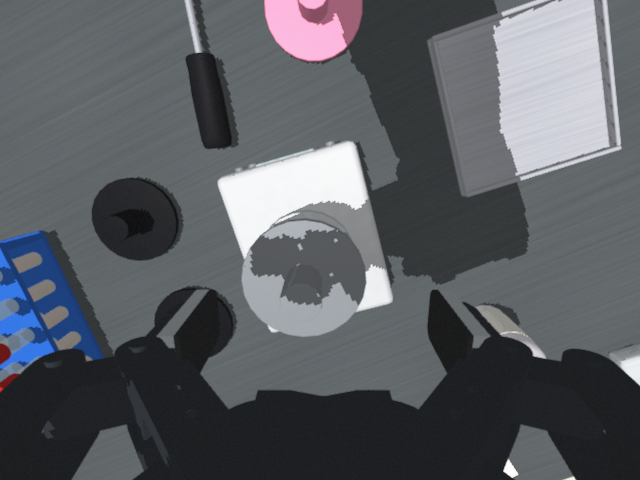

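View pics/s1c.png

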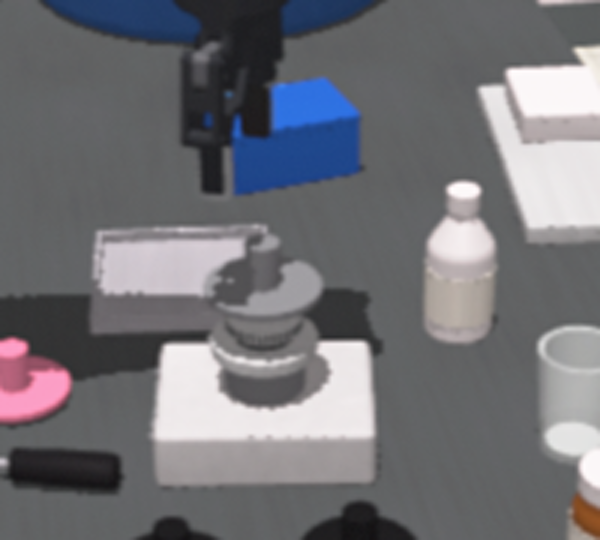

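play_rows:
  targets:
    - {"gripper": 0, "xyz": [0, 0, -5], "roll": 0}
    - {"gripper": 0, "xyz": [0, 0, -10], "roll": 0}
    - {"gripper": 0, "xyz": [0, 0, -10], "roll": 0}
    - {"gripper": 0, "xyz": [0, 0, -10], "roll": 0}

```text
t: 3.75
position: [0.53, 0.0519, 0.2534]
tcp_rot: [0.213, 0.977, -0.0, -0.0]
ft_force: [-0.5, 0.3, 1.1]
width: 0.0853
```

```bash
python3 - <<'E'
from h import *
st=robot.state(); print(st['position'],st['joints'])
s=snap('wrist','w2.png')
v,u=np.mgrid[0:480,0:640]; z=s['z_map']
P=np.stack([(u-s['cx'])/s['fx']*z,(v-s['cy'])/s['fy']*z,z],-1)
C=(P-np.array(s['t']).ravel())@np.array(s['R'])
b=(abs(C[...,0]-.54)<.06)&(abs(C[...,1]-.03)<.06)&(v<380)
for lo,hi in((.121,.13),(.152,.165)):
    m=b&(C[...,2]>lo)&(C[...,2]<hi); Q=C[m]
    print(m.sum(),np.median(Q,0),cv2.minEnclosingCircle(Q[:,:2].astype(np.float32)))
E
```

```text
[0.5300323  0.05191629 0.2534254 ] [-5.31899072e-02  2.52588302e-01 -1.61143788e-01  1.15803776e+00
  9.64196028e-05  3.77108136e-01]
10313 [0.53611448 0.03874081 0.1265414 ] ((0.5433885455131531, 0.03283543512225151), 0.040354736149311066)
1622 [0.54203423 0.03382227 0.15843195] ((0.5433679819107056, 0.03284720703959465), 0.012292196042835712)
```

View pics/w2.png

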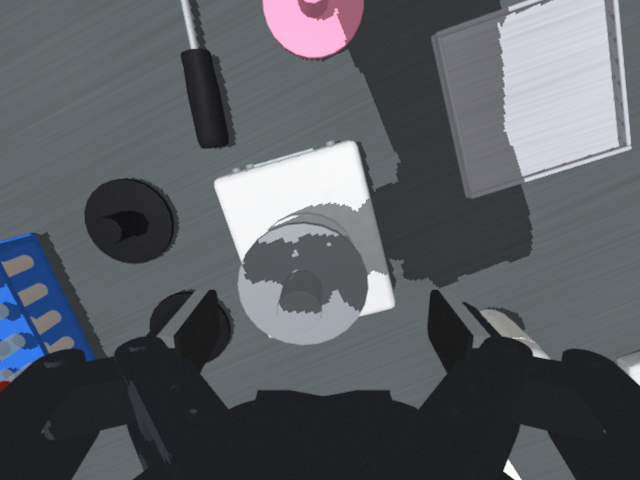

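play_rows:
  targets:
    - {"gripper": 0, "xyz": [6, -9, 0], "roll": 0}
    - {"gripper": 0, "xyz": [13, -19, 0], "roll": 0}
    - {"gripper": 0, "xyz": [13, -19, -12], "roll": 0}
    - {"gripper": 0, "xyz": [13, -19, -24], "roll": 0}
    - {"gripper": 0, "xyz": [13, -19, -36], "roll": 0}
    - {"gripper": 0, "xyz": [13, -19, -46], "roll": 0}
    - {"gripper": 0, "xyz": [13, -19, -46], "roll": 0}
    - {"gripper": 0, "xyz": [13, -19, -46], "roll": 0}

```text
t: 4.47
position: [0.5435, 0.032, 0.2075]
tcp_rot: [0.214, 0.977, -0.0, -0.001]
ft_force: [-0.3, 0.3, 0.9]
width: 0.0853
```

```bash
python3 - <<'E'
from h import *
print(robot.state()['position'])
w=snap('side'); s=snap('wrist','w3.png')
cv2.imwrite('pics/s3c.png',cv2.resize(w['image'][130:280,230:400],None,fx=4,fy=4,interpolation=2))
E
```

```text
[0.54351715 0.03201776 0.20747644]
```

View pics/s3c.png

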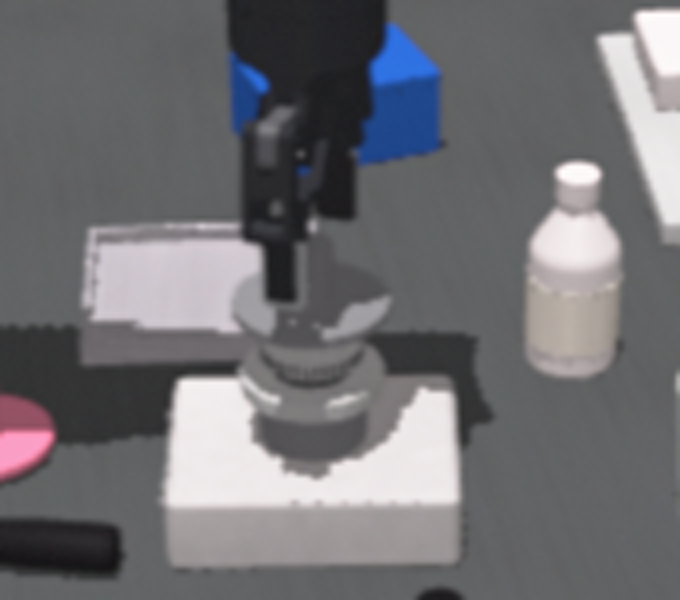

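View pics/w3.png

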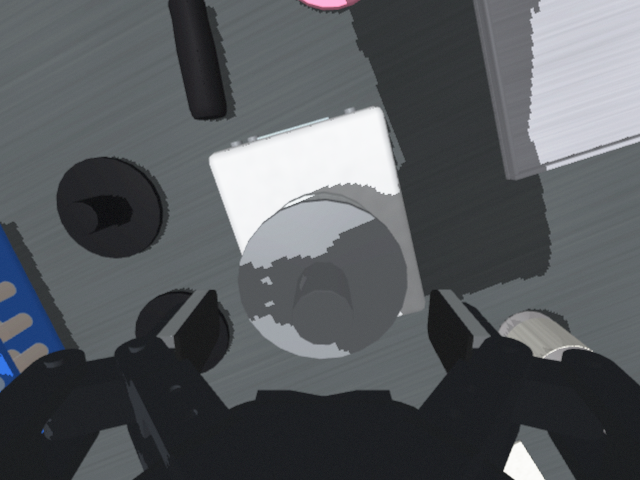

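play_rows:
  targets:
    - {"gripper": 60, "xyz": [0, 0, -2], "roll": 0}
    - {"gripper": 120, "xyz": [0, 0, -2], "roll": 0}
    - {"gripper": 170, "xyz": [0, 0, -2], "roll": 0}
    - {"gripper": 255, "xyz": [0, 0, -2], "roll": 0}
    - {"gripper": 255, "xyz": [0, 0, -2], "roll": 0}
    - {"gripper": 255, "xyz": [0, 0, -2], "roll": 0}
    - {"gripper": 255, "xyz": [0, 0, -2], "roll": 0}
    - {"gripper": 255, "xyz": [0, 0, -2], "roll": 0}

```text
t: 5.23
position: [0.5437, 0.0327, 0.2064]
tcp_rot: [0.214, 0.977, 0.0, 0.0]
ft_force: [-0.5, 1.2, 4.7]
width: 0.0221
```

play_rows:
  targets:
    - {"gripper": 255, "xyz": [0, 0, 0], "roll": 0}
    - {"gripper": 255, "xyz": [0, 0, 0], "roll": 0}
    - {"gripper": 255, "xyz": [0, 0, 2], "roll": 0}
    - {"gripper": 255, "xyz": [0, 0, 6], "roll": 0}
    - {"gripper": 255, "xyz": [0, 0, 12], "roll": 0}
    - {"gripper": 255, "xyz": [0, 0, 25], "roll": 0}
    - {"gripper": 255, "xyz": [0, 0, 40], "roll": 0}
    - {"gripper": 255, "xyz": [0, 0, 50], "roll": 0}
    - {"gripper": 255, "xyz": [0, 0, 50], "roll": 0}

```text
t: 5.98
position: [0.5446, 0.0325, 0.2584]
tcp_rot: [0.214, 0.977, 0.0, 0.002]
ft_force: [1.3, 0.5, -0.7]
width: 0.022
```

```bash
python3 - <<'E'
from h import *
print(robot.state()['position'])
w=snap('side'); s=snap('wrist','w4.png')
cv2.imwrite('pics/s4c.png',cv2.resize(w['image'][110:260,230:400],None,fx=4,fy=4,interpolation=2))
E
```

```text
[0.5445797  0.03250478 0.25842297]
```

View pics/s4c.png

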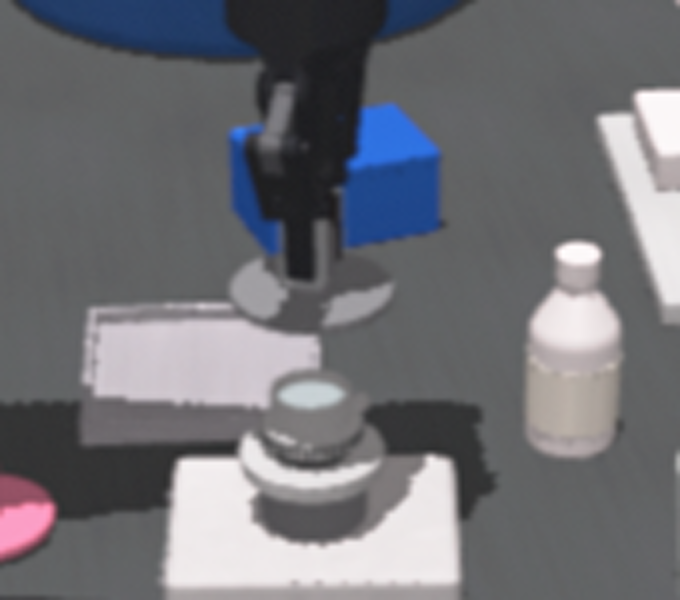

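View pics/w4.png

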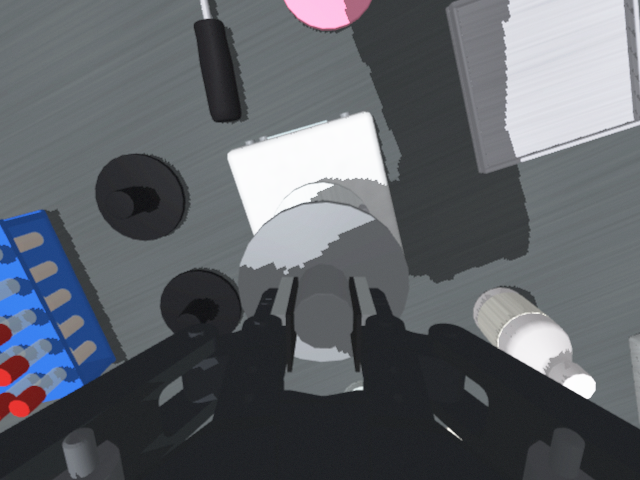

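play_rows:
  targets:
    - {"gripper": 255, "xyz": [-2, 12, 0], "roll": 0}
    - {"gripper": 255, "xyz": [-6, 38, 0], "roll": 0}
    - {"gripper": 255, "xyz": [-11, 68, 0], "roll": 0}
    - {"gripper": 255, "xyz": [-16, 98, 0], "roll": 0}
    - {"gripper": 255, "xyz": [-21, 128, 0], "roll": 0}
    - {"gripper": 255, "xyz": [-26, 158, -10], "roll": 0}
    - {"gripper": 255, "xyz": [-31, 188, -25], "roll": 0}
    - {"gripper": 255, "xyz": [-34, 212, -40], "roll": 0}
    - {"gripper": 255, "xyz": [-35, 224, -60], "roll": 0}
    - {"gripper": 255, "xyz": [-35, 225, -80], "roll": 0}

```text
t: 6.92
position: [0.507, 0.2609, 0.1744]
tcp_rot: [0.212, 0.977, 0.0, -0.0]
ft_force: [-0.1, -0.6, -0.8]
width: 0.0221
```

play_rows:
  targets:
    - {"gripper": 255, "xyz": [0, 0, -15], "roll": 0}
    - {"gripper": 255, "xyz": [0, 0, -30], "roll": 0}
    - {"gripper": 255, "xyz": [0, 0, -40], "roll": 0}
    - {"gripper": 255, "xyz": [0, 0, -45], "roll": 0}
    - {"gripper": 255, "xyz": [0, 0, -45], "roll": 0}
    - {"gripper": 255, "xyz": [0, 0, -45], "roll": 0}

```text
t: 7.42
position: [0.5084, 0.2577, 0.131]
tcp_rot: [0.214, 0.977, -0.0, -0.0]
ft_force: [0.3, -0.2, 0.2]
width: 0.0221
```

```bash
python3 - <<'E'
from h import *
print(robot.state()['position'])
w=snap('top'); s=snap('wrist','w5.png')
cv2.imwrite('pics/t5c.png',cv2.resize(w['image'][200:330,130:290],None,fx=4,fy=4,interpolation=2))
v,u=np.mgrid[0:480,0:640]; z=s['z_map']
P=np.stack([(u-s['cx'])/s['fx']*z,(v-s['cy'])/s['fy']*z,z],-1)
C=(P-np.array(s['t']).ravel())@np.array(s['R'])
m=(C[...,2]>.008)&(C[...,2]<.018)&(abs(C[...,0]-.51)<.1)&(abs(C[...,1]-.26)<.1); print(cv2.minAreaRect(C[m][:,:2].astype(np.float32)))
# flange height
for (U,V) in((320,230),(280,280),(350,230)): print(C[V,U])
E
```

```text
[0.50838189 0.25769905 0.13097813]
((0.5100243091583252, 0.2568538784980774), (0.14015889167785645, 0.14061105251312256), 83.25101470947266)
[0.48382387 0.26871683 0.05084389]
[0.49751125 0.24204249 0.05155156]
[0.48912538 0.28088863 0.05197424]
```

View pics/w5.png

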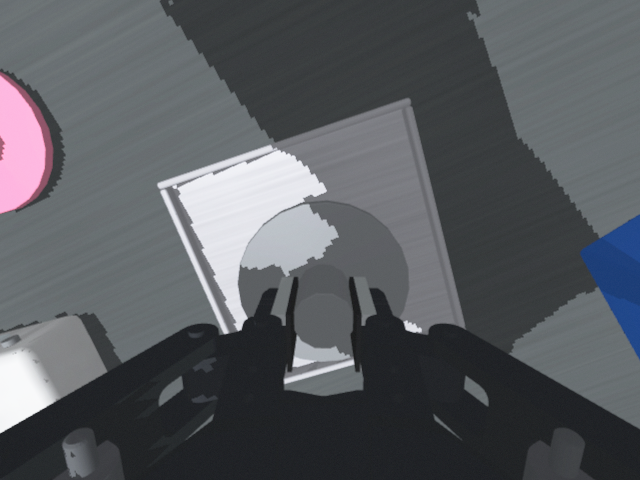

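View pics/t5c.png

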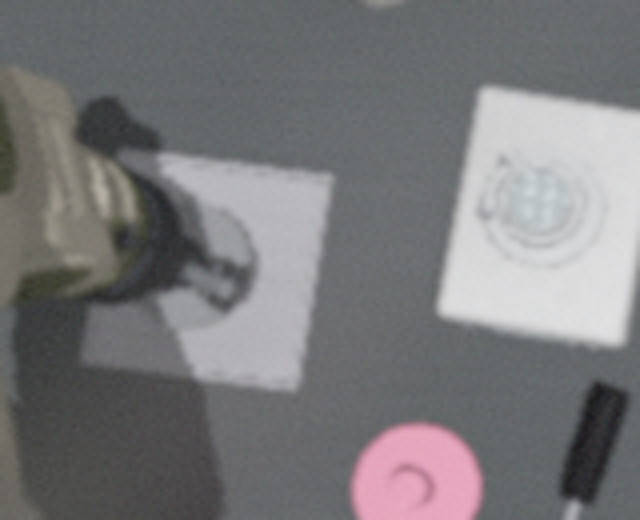

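play_rows:
  targets:
    - {"gripper": 255, "xyz": [1, -1, -12], "roll": 0}
    - {"gripper": 255, "xyz": [1, -1, -24], "roll": 0}
    - {"gripper": 255, "xyz": [1, -1, -30], "roll": 0}
    - {"gripper": 255, "xyz": [1, -1, -33], "roll": 0}
    - {"gripper": 255, "xyz": [1, -1, -35], "roll": 0}
    - {"gripper": 255, "xyz": [1, -1, -35], "roll": 0}
    - {"gripper": 255, "xyz": [1, -1, -35], "roll": 0}

```text
t: 8.1
position: [0.5098, 0.2567, 0.0964]
tcp_rot: [0.214, 0.977, 0.0, 0.0]
ft_force: [0.7, -0.5, -1.0]
width: 0.0226
```

play_rows:
  targets:
    - {"gripper": 255, "xyz": [0, 0, -0.5], "roll": 0}
    - {"gripper": 255, "xyz": [0, 0, -1], "roll": 0}
    - {"gripper": 255, "xyz": [0, 0, -1], "roll": 0}
    - {"gripper": 255, "xyz": [0, 0, -1], "roll": 0}

```text
t: 8.43
position: [0.5098, 0.2568, 0.0954]
tcp_rot: [0.214, 0.977, 0.0, 0.0]
ft_force: [-1.0, -0.2, 1.9]
width: 0.022
```

play_rows:
  targets:
    - {"gripper": 170, "xyz": [0, 0, 0], "roll": 0}
    - {"gripper": 160, "xyz": [0, 0, 0], "roll": 0}
    - {"gripper": 140, "xyz": [0, 0, 0], "roll": 0}
    - {"gripper": 120, "xyz": [0, 0, 0], "roll": 0}
    - {"gripper": 100, "xyz": [0, 0, 0], "roll": 0}
    - {"gripper": 100, "xyz": [0, 0, 0], "roll": 0}

```text
t: 8.93
position: [0.5094, 0.2566, 0.0949]
tcp_rot: [0.214, 0.977, 0.0, -0.0]
ft_force: [-0.4, -0.2, -0.6]
width: 0.0517
```

```bash
python3 - <<'E'
from h import *
print(robot.state()['position'],robot.state()['ft_force'])
w=snap('side'); s=snap('wrist','w6.png')
cv2.imwrite('pics/s6c.png',cv2.resize(w['image'][140:260,210:370],None,fx=4,fy=4,interpolation=2))
E
```

```text
[0.50942593 0.25659663 0.09486353] [-0.43070768 -0.20105777 -0.58675194]
```

View pics/w6.png

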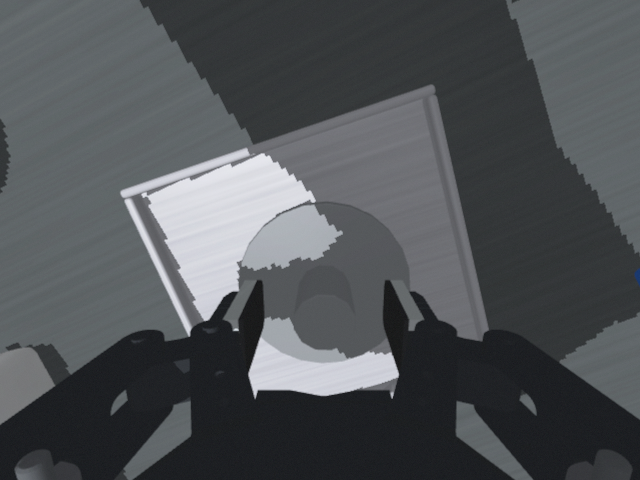

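View pics/s6c.png

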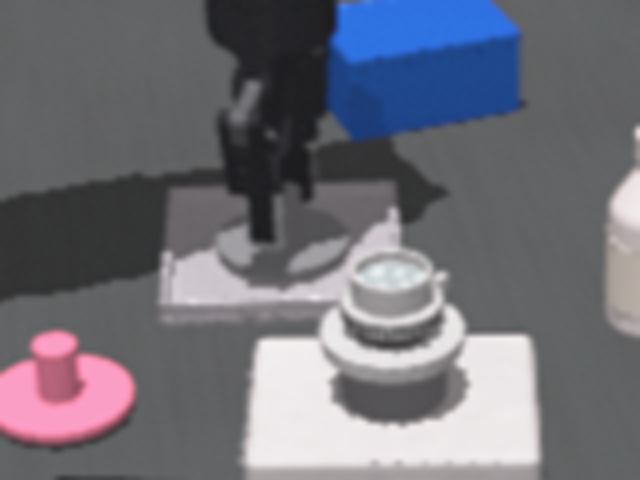

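```bash
python3 - <<'E'
from h import *
p=robot.state()['position'];s=snap('wrist')
v,u=np.mgrid[0:480,0:640]; z=s['z_map']
P=np.stack([(u-s['cx'])/s['fx']*z,(v-s['cy'])/s['fy']*z,z],-1)
C=(P-np.array(s['t']).ravel())@np.array(s['R'])
for U in(225,235,240,245,250,255,260,390,395,400,405,410):
  for V in (282,290,300,320,340,360): 
    if s['image'][V,U].mean()<110: print(U,V,s['image'][V,U],(C[V,U]-p).round(4))
E
```

```text
225 300 [35 32 30] [-0.0212 -0.0313 -0.0539]
225 320 [83 81 77] [-0.022  -0.0239 -0.0313]
225 340 [35 32 30] [-0.0213 -0.0202 -0.018 ]
225 360 [34 31 26] [-0.0243 -0.0132 -0.0004]
235 300 [109 106 102] [-0.0221 -0.0242 -0.046 ]
235 340 [35 31 28] [-0.02   -0.0177 -0.0182]
235 360 [35 32 30] [-0.0232 -0.0112 -0.0007]
240 282 [91 88 86] [-0.0184 -0.0328 -0.0795]
240 290 [108 107 102] [-0.0225 -0.0239 -0.0538]
240 300 [109 108 103] [-0.0213 -0.0226 -0.0461]
240 320 [32 29 30] [-0.02   -0.0195 -0.0313]
240 340 [33 30 30] [-0.0138 -0.0227 -0.0307]
240 360 [36 33 31] [-0.0224 -0.0104 -0.0013]
245 282 [108 106 102] [-0.0223 -0.0239 -0.0621]
245 290 [110 108 104] [-0.0219 -0.0219 -0.053 ]
245 300 [108 106 101] [-0.0204 -0.0212 -0.0467]
245 320 [26 26 26] [-0.0181 -0.0194 -0.0343]
245 340 [26 25 26] [-0.0127 -0.0217 -0.0317]
245 360 [30 28 27] [-0.006  -0.0253 -0.0318]
250 282 [108 107 102] [-0.0216 -0.0219 -0.0617]
250 290 [109 107 102] [-0.0207 -0.0207 -0.0544]
250 300 [31 27 26] [-0.02   -0.0191 -0.0455]
250 320 [25 27 24] [-0.0142 -0.0214 -0.0422]
250 340 [27 25 25] [-0.0084 -0.0239 -0.03
[... 1040 characters left out ...]
0.0549]
400 300 [100  99  95] [ 0.0032  0.0302 -0.0464]
400 320 [28 29 28] [ 0.0048  0.0273 -0.0365]
400 340 [29 29 29] [ 0.0115  0.0245 -0.0358]
400 360 [28 26 27] [ 0.0165  0.0218 -0.0327]
405 282 [90 86 85] [ 0.0135  0.0362 -0.0796]
405 290 [109 107 103] [ 0.0047  0.0337 -0.0552]
405 300 [107 106 101] [ 0.0035  0.0318 -0.0456]
405 320 [34 31 31] [ 0.0018  0.0288 -0.0304]
405 340 [34 30 29] [ 0.0091  0.0262 -0.0313]
405 360 [34 29 26] [-0.0069  0.0248 -0.0002]
410 282 [110 106 104] [ 0.0201  0.0391 -0.0911]
410 290 [102  97  96] [ 0.024   0.0375 -0.0908]
410 300 [108 106 102] [ 0.0041  0.0334 -0.0452]
410 340 [34 33 31] [ 0.0088  0.0277 -0.0298]
410 360 [34 28 28] [-0.0057  0.0259 -0.0012]
```

play_rows:
  targets:
    - {"gripper": 100, "xyz": [0, 0, 8], "roll": 0}
    - {"gripper": 100, "xyz": [0, 0, 20], "roll": 0}
    - {"gripper": 60, "xyz": [0, 0, 50], "roll": 0}
    - {"gripper": 30, "xyz": [0, 0, 80], "roll": 0}
    - {"gripper": 0, "xyz": [0, 0, 110], "roll": 0}
    - {"gripper": 0, "xyz": [0, 0, 140], "roll": 0}
    - {"gripper": 0, "xyz": [0, 0, 160], "roll": 0}
    - {"gripper": 0, "xyz": [0, 0, 160], "roll": 0}

```text
t: 9.75
position: [0.5115, 0.2574, 0.261]
tcp_rot: [0.214, 0.977, 0.002, 0.004]
ft_force: [-0.0, -0.0, -0.0]
width: 0.0855
```

play_rows:
  targets:
    - {"gripper": 0, "xyz": [0, -20, 0], "roll": 0}
    - {"gripper": 0, "xyz": [0, -50, 0], "roll": 0}
    - {"gripper": 0, "xyz": [0, -80, 0], "roll": 0}
    - {"gripper": 0, "xyz": [0, -110, 0], "roll": 0}
    - {"gripper": 0, "xyz": [0, -140, 0], "roll": 0}
    - {"gripper": 0, "xyz": [0, -165, 0], "roll": 0}
    - {"gripper": 0, "xyz": [0, -185, 0], "roll": 0}
    - {"gripper": 0, "xyz": [0, -185, 0], "roll": 0}
    - {"gripper": 0, "xyz": [0, -185, 0], "roll": 0}

```text
t: 10.5
position: [0.5092, 0.0708, 0.2548]
tcp_rot: [0.215, 0.977, 0.0, -0.0]
ft_force: [-0.1, -1.1, -0.0]
width: 0.0855
```

```bash
python3 - <<'E'
from h import *
print(robot.state()['position'],robot.state()['joints'])
s=snap('wrist','w7.png'); t=snap('top','t7.png'); d=snap('side','s7.png')
np.savez('v7.npz',**{k:np.array(s[k]) for k in s})
for k in('lug_mid','pin_mid','iris','stop','ring_axis'):
  for cam,S in(('wrist',s),('top',t),('side',d)):
    for q in models.spot_in(k,cam)[:2]:
        u,v=q['centre'][0]*640,q['centre'][1]*480
        print(k,cam,round(q['confidence'],2),int(u),int(v),px2w(S,u,v,z=.098).round(4))
for S,n,(U,V) in((t,'t',(265,255)),(d,'s',(308,220))):
    cv2.imwrite(f'pics/{n}7c.png',cv2.resize(S['image'][V-40:V+40,U-50:U+50],None,fx=7,fy=7,interpolation=2))
E
```

```text
[0.50924546 0.07076734 0.25480971] [-1.83449213e-02  2.16812788e-01 -2.04299576e-01  1.15003456e+00
  4.26079179e-04  4.14842435e-01]
lug_mid wrist 0.83 304 283 [0.5322 0.0471 0.098 ]
lug_mid wrist 0.2 296 260 [0.5141 0.0493 0.098 ]
lug_mid top 0.36 270 249 [0.5452 0.0192 0.098 ]
lug_mid side 0.75 309 219 [0.5444 0.0166 0.098 ]
pin_mid wrist 0.59 331 276 [0.5351 0.066  0.098 ]
iris side 0.5 309 220 [0.5428 0.0115 0.098 ]
iris side 0.44 270 206 [0.4715 0.0795 0.098 ]
stop wrist 0.61 335 279 [0.5384 0.0676 0.098 ]
ring_axis wrist 0.91 297 258 [0.513  0.0506 0.098 ]
ring_axis top 0.55 275 248 [0.5464 0.0079 0.098 ]
ring_axis side 0.56 310 246 [ 0.5304 -0.0789  0.098 ]
ring_axis side 0.16 402 447 [ 0.5754 -0.5491  0.098 ]
```

View pics/w7.png

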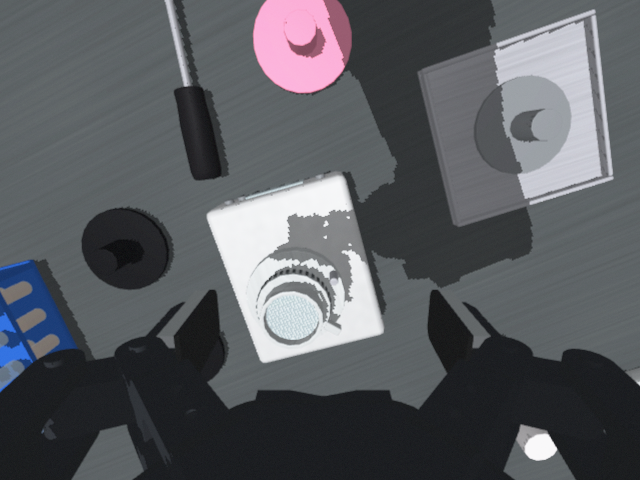

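View pics/t7c.png

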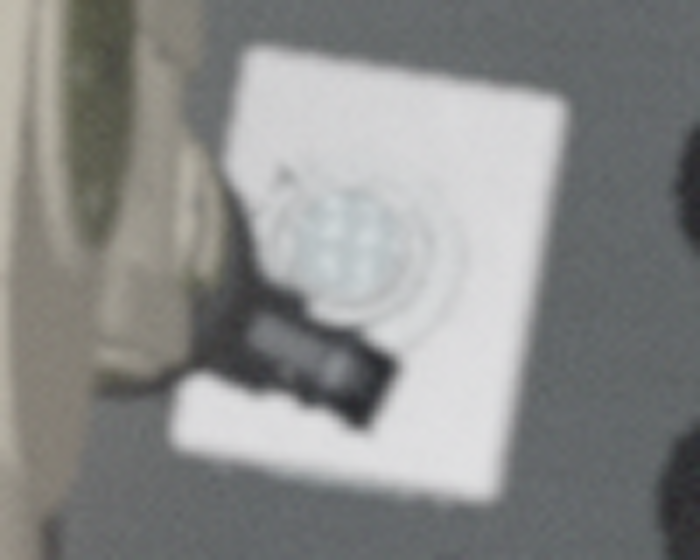

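View pics/s7c.png

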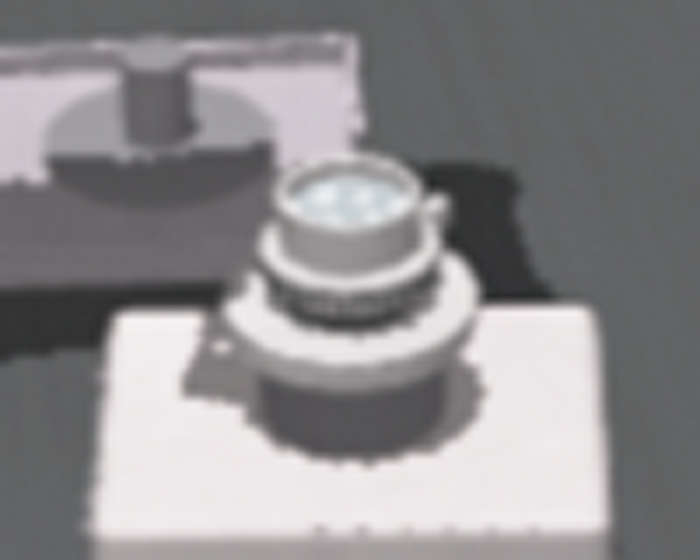

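```bash
python3 - <<'E'
from h import *
s=dict(np.load('v7.npz'))
c=s['image'][230:360,230:380].copy()
c=cv2.resize(c,None,fx=5,fy=5,interpolation=2)
A=np.array([.5433,.0328])
def mark(X,col):
    u,v=w2px(s,X); cv2.circle(c,(int((u-230)*5),int((v-230)*5)),3,col,-1)
for a in np.arange(0,360,30):
    r=np.deg2rad(a)
    mark([A[0]+.034*np.cos(r),A[1]+.034*np.sin(r),.101],(0,0,255))
    u,v=w2px(s,[A[0]+.045*np.cos(r),A[1]+.045*np.sin(r),.101]);cv2.putText(c,str(a),(int((u-230)*5)-10,int((v-230)*5)),0,.5,(255,0,0),1)
    mark([A[0]+.021*np.cos(r),A[1]+.021*np.sin(r),.120],(0,255,0))
cv2.imwrite('pics/w7c.png',c)
for nm,(u,v),z in(('lug',(334,323),.102),('pin',(334,271),.101)):
    X=px2w(s,u,v,z=z); d=X[:2]-A; print(nm,X,np.hypot(*d),np.rad2deg(np.arctan2(d[1],d[0])), px2w(s,u,v))
E
```

```text
lug [0.56627042 0.05384151 0.102     ] 0.03115101105323263 42.490507152822865 [0.56813297 0.0531198  0.09842412]
pin [0.53088259 0.06993442 0.101     ] 0.0391555508218597 108.4894586776405 [0.53574421 0.06819357 0.08752628]
```

View pics/w7c.png

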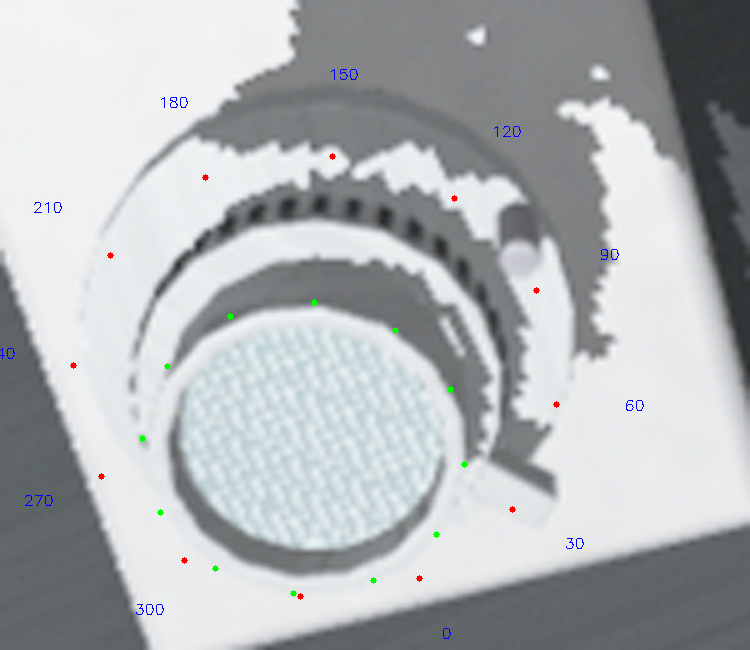

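```bash
python3 - <<'E'
from h import *
s=dict(np.load('v7.npz'))
A=np.array([.5433,.0328])
for nm,(cu,cv),z in(('lugmid',(512,490),.102),('lugend mid',(548,505),.102),('pin',(520,257),.101)):
    u,v=230+cu/5-.4,230+cv/5-.4
    X=px2w(s,u,v,z=z); d=X[:2]-A; print(nm,X,np.hypot(*d),np.rad2deg(np.arctan2(d[1],d[0])))
# axis from bore/top ring ellipse depth
v,u=np.mgrid[0:480,0:640]; z=s['z_map']
P=np.stack([(u-s['cx'])/s['fx']*z,(v-s['cy'])/s['fy']*z,z],-1)
C=(P-s['t'].ravel())@s['R']
b=np.hypot(C[...,0]-A[0],C[...,1]-A[1])<.05
for lo,hi in((.118,.125),(.099,.106),(.081,.088)):
    m=b&(C[...,2]>lo)&(C[...,2]<hi); print(m.sum(),np.median(C[m],0),cv2.minEnclosingCircle(C[m][:,:2].astype(np.float32)))
E
```

```text
lugmid [0.56898261 0.05104809 0.102     ] 0.031505384370556895 35.3946860397973
lugend mid [0.57331912 0.05471624 0.102     ] 0.03716811523927866 36.132288490514014
pin [0.53743907 0.06665703 0.101     ] 0.034360573891959706 99.82104563541618
921 [0.5430331  0.03334761 0.12027063] ((0.5433558821678162, 0.032955583184957504), 0.021273672580718994)
1347 [0.5313122  0.04910427 0.10317162] ((0.5465173721313477, 0.038378261029720306), 0.032662007957696915)
2623 [0.52395672 0.04691407 0.08548741] ((0.5434984564781189, 0.033177450299263), 0.03725121170282364)
```

play_rows:
  targets:
    - {"gripper": 0, "xyz": [10, -10, -8], "roll": -7}
    - {"gripper": 0, "xyz": [20, -20, -15], "roll": -14}
    - {"gripper": 0, "xyz": [30, -30, -22], "roll": -21}
    - {"gripper": 0, "xyz": [34, -38, -30], "roll": -28}
    - {"gripper": 0, "xyz": [34, -38, -35], "roll": -35}
    - {"gripper": 0, "xyz": [34, -38, -40], "roll": -42}
    - {"gripper": 0, "xyz": [34, -38, -45], "roll": -49}
    - {"gripper": 0, "xyz": [34, -38, -50], "roll": -56}
    - {"gripper": 0, "xyz": [34, -38, -50], "roll": -63}
    - {"gripper": 0, "xyz": [34, -38, -50], "roll": -70}

```text
t: 12.23
position: [0.5432, 0.0335, 0.2044]
tcp_rot: [0.738, 0.675, -0.0, -0.0]
ft_force: [-0.0, -0.2, -0.3]
width: 0.0854
```

play_rows:
  targets:
    - {"gripper": 0, "xyz": [0, 0, 0], "roll": -7}
    - {"gripper": 0, "xyz": [0, 0, 0], "roll": -14}
    - {"gripper": 0, "xyz": [0, 0, 0], "roll": -20}
    - {"gripper": 0, "xyz": [0, 0, 0], "roll": -22}
    - {"gripper": 0, "xyz": [0, 0, 0], "roll": -22}
    - {"gripper": 0, "xyz": [0, 0, 0], "roll": -22}

```text
t: 12.73
position: [0.5435, 0.0336, 0.2049]
tcp_rot: [0.851, 0.525, 0.0, 0.0]
ft_force: [-0.2, -0.1, -0.1]
width: 0.0857
```

```bash
cat >> h.py <<'E'
from scipy.spatial.transform import Rotation as Ro
def jaw(st): 
    y=Ro.from_quat(st['tcp_rot']).as_matrix()[:,1]; return np.rad2deg(np.arctan2(y[1],y[0]))
E
python3 - <<'E'
from h import *
st=robot.state(); print(st['position'],st['joints'],jaw(st),st['torque'])
s=snap('wrist','w8.png'); np.savez('v8.npz',**{k:np.array(s[k]) for k in s})
v,u=np.mgrid[0:480,0:640]; z=s['z_map']
P=np.stack([(u-s['cx'])/s['fx']*z,(v-s['cy'])/s['fy']*z,z],-1)
C=(P-np.array(s['t']).ravel())@np.array(s['R'])
b=(np.hypot(C[...,0]-.5434,C[...,1]-.033)<.045)
for lo,hi in((.118,.125),(.081,.088)):
    m=b&(C[...,2]>lo)&(C[...,2]<hi); print(m.sum(),np.median(C[m],0),cv2.minEnclosingCircle(C[m][:,:2].astype(np.float32)))
E
```

```text
[0.54347393 0.03356289 0.2049122 ] [-8.57503282e-02  3.04443714e-01 -2.14570345e-01  1.05171616e+00
 -6.35222821e-05  1.94959699e+00] -26.616811125084563 [-0.02247405  0.03836438  0.00507034]
1651 [0.54365529 0.03317859 0.12028334] ((0.5434706807136536, 0.032866787165403366), 0.021190086379647255)
4025 [0.55517909 0.05183083 0.08550364] ((0.5433065891265869, 0.032898806035518646), 0.037148840725421906)
```

View pics/w8.png

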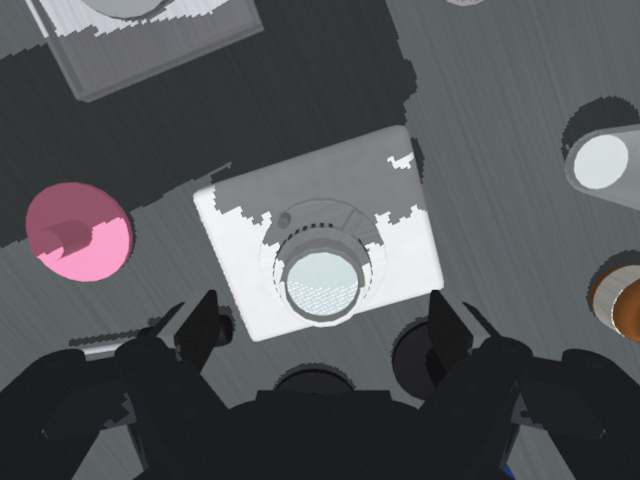

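play_rows:
  targets:
    - {"gripper": 0, "xyz": [0, -0.5, -10], "roll": 0}
    - {"gripper": 0, "xyz": [0, -0.5, -22], "roll": 0}
    - {"gripper": 0, "xyz": [0, -0.5, -34], "roll": 0}
    - {"gripper": 0, "xyz": [0, -0.5, -44], "roll": 0}
    - {"gripper": 0, "xyz": [0, -0.5, -48], "roll": 0}
    - {"gripper": 0, "xyz": [0, -0.5, -50], "roll": 0}
    - {"gripper": 40, "xyz": [0, -0.5, -50], "roll": 0}
    - {"gripper": 60, "xyz": [0, -0.5, -50], "roll": 0}
    - {"gripper": 60, "xyz": [0, -0.5, -50], "roll": 0}

```text
t: 13.53
position: [0.5439, 0.0331, 0.1555]
tcp_rot: [0.851, 0.525, 0.001, 0.0]
ft_force: [0.2, 0.1, -1.1]
width: 0.0652
```

```bash
python3 - <<'E'
from h import *
st=robot.state(); print(st['position'],jaw(st),st['torque'],st['width'])
w=snap('side'); s=snap('wrist','w9.png')
cv2.imwrite('pics/s9c.png',cv2.resize(w['image'][160:260,240:380],None,fx=5,fy=5,interpolation=2))
E
```

```text
[0.54393995 0.0330851  0.15553018] -26.679360977266818 [ 0.00647183 -0.04734634  0.00052369] 0.06519488110234606
```

View pics/s9c.png

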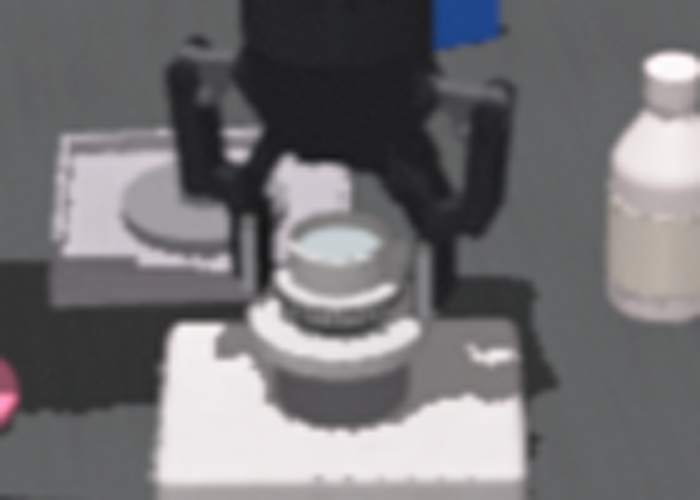

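View pics/w9.png

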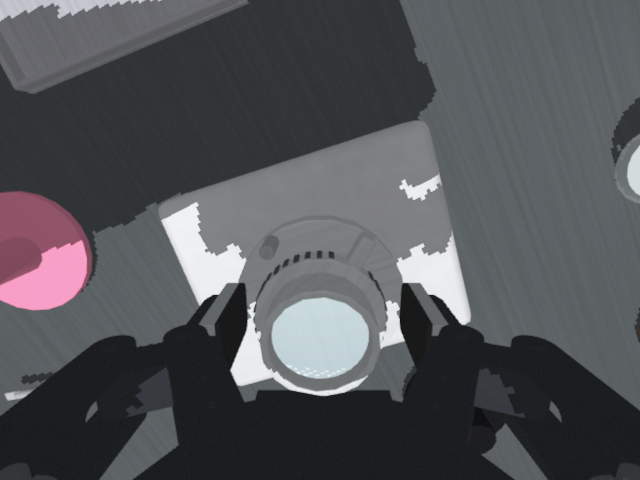

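```bash
python3 - <<'E'
from h import *
w=snap('side')
for X in ([.5440-.0365*.894,.0331+.0365*.448],[.5440+.0365*.894,.0331-.0365*.448]):
  for z in(.085,.09,.095,.1): 
    u,v=w2px(w,[*X,z]); print(z,((u-240)*5+2).round(),((v-160)*5+2).round())
E
```

```text
0.085 261.0 291.0
0.09 260.0 280.0
0.095 260.0 270.0
0.1 259.0 260.0
0.085 431.0 317.0
0.09 430.0 307.0
0.095 430.0 296.0
0.1 430.0 286.0
```

```bash
python3 - <<'E'
from h import *
for n in('side','wrist'):
    s=snap(n)
    v,u=np.mgrid[0:480,0:640]; z=s['z_map']
    P=np.stack([(u-s['cx'])/s['fx']*z,(v-s['cy'])/s['fy']*z,z],-1)
    C=(P-np.array(s['t']).ravel())@np.array(s['R'])-np.array([.5439,.0331,0])
    a=np.deg2rad(-26.7); Y=C[...,0]*np.cos(a)+C[...,1]*np.sin(a); X=-C[...,0]*np.sin(a)+C[...,1]*np.cos(a)
    for sg in(1,-1):
        m=(Y*sg>.030)&(Y*sg<.042)&(abs(X)<.013)&(C[...,2]>.075)&(C[...,2]<.14)
        q=np.c_[X[m],Y[m],C[m][:,2],u[m],v[m]]; q=q[np.argsort(q[:,2])]
        print(n,sg,m.sum()); print(q[:10].round(4)); print(np.histogram(q[:,2],np.arange(.075,.12,.003))[0])
E
```

```text
side 1 103
[[-2.60e-03  3.59e-02  7.70e-02  3.25e+02  2.27e+02]
 [ 4.90e-03  3.58e-02  7.72e-02  3.26e+02  2.25e+02]
 [-1.70e-03  3.56e-02  7.88e-02  3.25e+02  2.26e+02]
 [-1.02e-02  3.39e-02  7.89e-02  3.23e+02  2.28e+02]
 [-1.02e-02  3.60e-02  7.92e-02  3.24e+02  2.28e+02]
 [-7.60e-03  3.53e-02  7.99e-02  3.24e+02  2.27e+02]
 [-6.00e-03  3.27e-02  8.09e-02  3.23e+02  2.26e+02]
 [ 1.20e-03  3.05e-02  8.09e-02  3.23e+02  2.24e+02]
 [-2.30e-03  3.58e-02  8.16e-02  3.25e+02  2.25e+02]
 [-1.14e-02  3.22e-02  8.17e-02  3.22e+02  2.27e+02]]
[2 6 6 4 3 4 5 5 8 6 5 5 6 4]
side -1 149
[[ 0.00e+00 -3.38e-02  8.00e-02  2.93e+02  2.20e+02]
 [-7.10e-03 -3.56e-02  8.15e-02  2.91e+02  2.21e+02]
 [-1.08e-02 -3.21e-02  8.20e-02  2.92e+02  2.22e+02]
 [-3.00e-03 -3.05e-02  8.25e-02  2.94e+02  2.20e+02]
 [-9.00e-04 -3.55e-02  8.27e-02  2.92e+02  2.19e+02]
 [-9.00e-04 -3.34e-02  8.31e-02  2.93e+02  2.19e+02]
 [-2.90e-03 -3.70e-02  8.37e-02  2.91e+02  2.19e+02]
 [ 5.90e-03 -3.35e-02  8.39e-02  2.94e+02  2.17e+02]
 [ 2.00e-03 -3.21e-02  8.40e-02  2.94e+02  2.18e+02]
 [-9.90e-03 -3.02e-02  8.42e-02  2.93e+
[... 563 characters left out ...]
.36e-02  8.43e-02  3.98e+02  3.03e+02]]
[  0   0   1 551   6  82 120 150 145 160 170 194 196 215]
wrist -1 3336
[[ 7.80e-03 -3.22e-02  8.37e-02  2.48e+02  2.82e+02]
 [-1.10e-02 -3.15e-02  8.37e-02  2.52e+02  3.21e+02]
 [ 3.00e-04 -3.13e-02  8.38e-02  2.51e+02  2.98e+02]
 [ 3.20e-03 -3.24e-02  8.38e-02  2.48e+02  2.92e+02]
 [-4.00e-03 -3.24e-02  8.40e-02  2.49e+02  3.07e+02]
 [ 1.80e-03 -3.16e-02  8.40e-02  2.50e+02  2.95e+02]
 [-1.18e-02 -3.24e-02  8.40e-02  2.50e+02  3.23e+02]
 [ 1.22e-02 -3.45e-02  8.41e-02  2.42e+02  2.73e+02]
 [ 8.00e-03 -3.43e-02  8.42e-02  2.43e+02  2.82e+02]
 [-9.70e-03 -3.18e-02  8.42e-02  2.51e+02  3.19e+02]]
[  0   0   6 404  16  67 120 150 169 165 170 200 205 232]
```

play_rows:
  targets:
    - {"gripper": 70, "xyz": [-0.3, 0, 1.5], "roll": 0}
    - {"gripper": 80, "xyz": [-0.3, 0, 1.5], "roll": 0}
    - {"gripper": 90, "xyz": [-0.3, 0, 1.5], "roll": 0}
    - {"gripper": 98, "xyz": [-0.3, 0, 1.5], "roll": 0}
    - {"gripper": 106, "xyz": [-0.3, 0, 1.5], "roll": 0}
    - {"gripper": 115, "xyz": [-0.3, 0, 1.5], "roll": 0}
    - {"gripper": 115, "xyz": [-0.3, 0, 1.5], "roll": 0}

```text
t: 14.37
position: [0.5428, 0.0333, 0.157]
tcp_rot: [0.851, 0.525, -0.0, -0.0]
ft_force: [-1.9, 0.7, 5.2]
width: 0.0495
```

```bash
python3 - <<'E'
from h import *
st=robot.state(); print(st['position'],jaw(st),st['torque'],st['ft_force'],st['width'])
s=snap('wrist','w10.png')
v,u=np.mgrid[0:480,0:640]; z=s['z_map']
P=np.stack([(u-s['cx'])/s['fx']*z,(v-s['cy'])/s['fy']*z,z],-1)
C=(P-np.array(s['t']).ravel())@np.array(s['R'])-np.array([.5437,.0331,0])
a=np.deg2rad(-26.7); Y=C[...,0]*np.cos(a)+C[...,1]*np.sin(a); X=-C[...,0]*np.sin(a)+C[...,1]*np.cos(a)
for sg in(1,-1):
    m=(Y*sg>.0255)&(Y*sg<.035)&(abs(X)<.013)&(C[...,2]>.075)&(C[...,2]<.14)
    print(np.histogram(C[m][:,2],np.arange(.08,.11,.002))[0])
cv2.imwrite('pics/w10c.png',cv2.resize(s['image'][200:400,200:440],None,fx=3,fy=3,interpolation=2))
E
```

```text
[0.54281777 0.03332663 0.15703169] -26.674264281592276 [0.20865144 0.6424481  0.00313037] [-1.9387846   0.70279144  5.24804714] 0.04953934231647238
[  0   0 164  43   0   3  28  32  35  32  40  47  42  41]
[  0   1 176  28   0   2  30  30  33  39  39  41  37  40]
```

View pics/w10c.png

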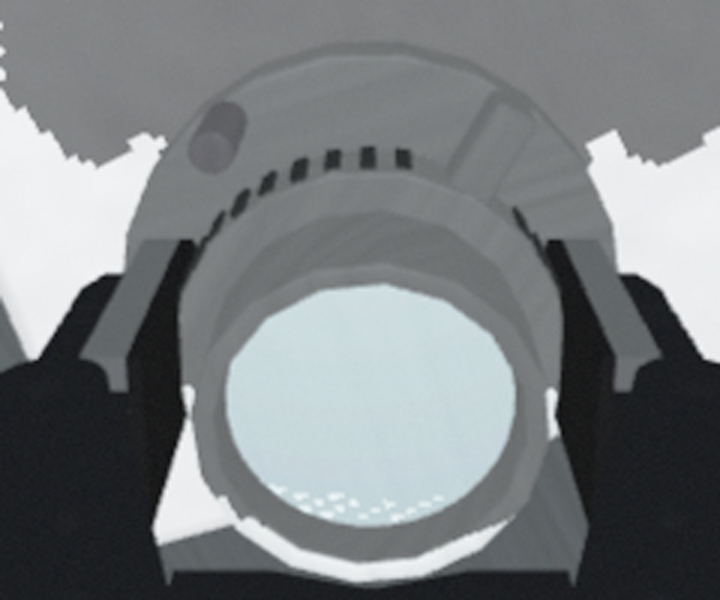

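play_rows:
  targets:
    - {"gripper": 115, "xyz": [0, 0, 0], "roll": 2}
    - {"gripper": 115, "xyz": [0, 0, 0], "roll": 5}
    - {"gripper": 115, "xyz": [0, 0, 0], "roll": 9}
    - {"gripper": 115, "xyz": [0, 0, 0], "roll": 13}
    - {"gripper": 115, "xyz": [0, 0, 0], "roll": 17}
    - {"gripper": 115, "xyz": [0, 0, 0], "roll": 20}
    - {"gripper": 115, "xyz": [0, 0, 0], "roll": 20}
    - {"gripper": 115, "xyz": [0, 0, 0], "roll": 20}

```text
t: 15.08
position: [0.5425, 0.0334, 0.157]
tcp_rot: [0.747, 0.665, -0.0, -0.0]
ft_force: [-3.4, 1.1, 6.6]
width: 0.0495
```

```bash
python3 - <<'E'
from h import *
st=robot.state(); print(st['position'],jaw(st),st['torque'],st['ft_force'],st['width'])
s=snap('wrist','w11.png')
cv2.imwrite('pics/w11c.png',cv2.resize(s['image'][200:400,200:440],None,fx=3,fy=3,interpolation=2))
E
```

```text
[0.54253889 0.03338138 0.15699407] -6.650948221734511 [0.18837859 0.79685388 0.06932907] [-3.40643886  1.08178401  6.59516137] 0.04952110131992185
```

View pics/w11c.png

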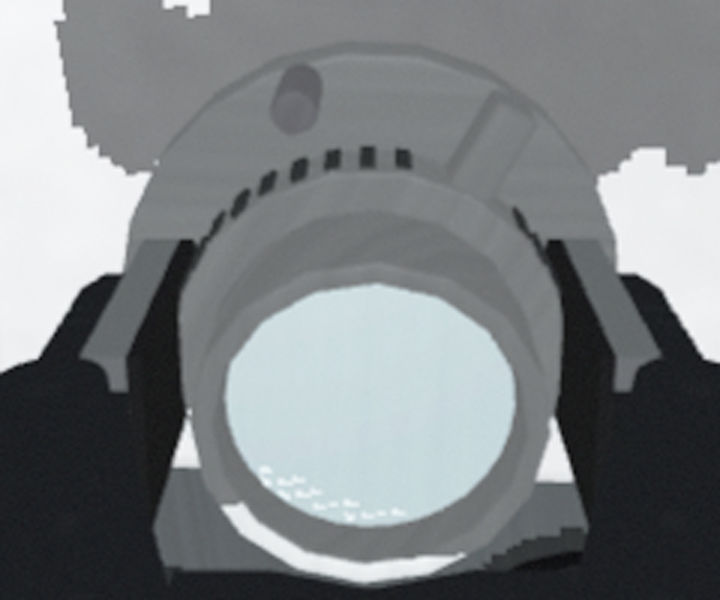

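play_rows:
  targets:
    - {"gripper": 115, "xyz": [0, 0, 0], "roll": 2}
    - {"gripper": 115, "xyz": [0, 0, 0], "roll": 5}
    - {"gripper": 115, "xyz": [0, 0, 0], "roll": 9}
    - {"gripper": 115, "xyz": [0, 0, 0], "roll": 13}
    - {"gripper": 115, "xyz": [0, 0, 0], "roll": 17}
    - {"gripper": 115, "xyz": [0, 0, 0], "roll": 21}
    - {"gripper": 115, "xyz": [0, 0, 0], "roll": 25}
    - {"gripper": 115, "xyz": [0, 0, 0], "roll": 27}
    - {"gripper": 115, "xyz": [0, 0, 0], "roll": 27}
    - {"gripper": 115, "xyz": [0, 0, 0], "roll": 27}

```text
t: 15.97
position: [0.5421, 0.0334, 0.157]
tcp_rot: [0.571, 0.821, -0.0, -0.001]
ft_force: [-4.4, 0.9, 6.5]
width: 0.0494
```

```bash
python3 - <<'E'
from h import *
s=snap('wrist','w12.png')
T=[]
for i in range(3):
    snap('wrist'); st=robot.state(); T.append(st['torque'][2])
print(st['position'],jaw(st),T,st['ft_force'],st['width'],st['joints'][5],st['effort'][5])
cv2.imwrite('pics/w12c.png',cv2.resize(s['image'][200:400,200:440],None,fx=3,fy=3,interpolation=2))
E
```

```text
[0.54212882 0.0333523  0.15697769] 20.339609122851726 [np.float64(0.041076133329490644), np.float64(0.04299457889076215), np.float64(0.115682207388211)] [-5.17648763  1.45389562  8.06697179] 0.04978411386546405 1.129388243643964 0.07563699502497911
```

View pics/w12c.png

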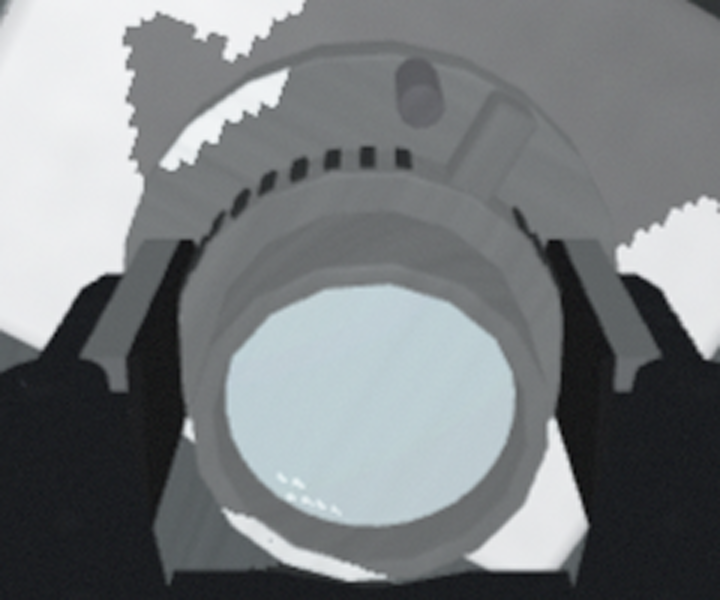

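play_rows:
  targets:
    - {"gripper": 115, "xyz": [0, 0, 0], "roll": 1}
    - {"gripper": 115, "xyz": [0, 0, 0], "roll": 2}
    - {"gripper": 115, "xyz": [0, 0, 0], "roll": 3}
    - {"gripper": 115, "xyz": [0, 0, 0], "roll": 4}
    - {"gripper": 115, "xyz": [0, 0, 0], "roll": 4}

```text
t: 16.58
position: [0.5421, 0.0333, 0.157]
tcp_rot: [0.542, 0.84, -0.0, -0.001]
ft_force: [-4.6, 0.6, 7.8]
width: 0.0495
```

```bash
cat > q.py <<'E'
from h import *
s=snap('wrist')
E=[];T=[]
for i in range(3):
    snap('wrist'); st=robot.state(); T.append(st['torque'][2].round(3)); E.append(st['effort'][5].round(3))
print(st['t'],jaw(st).round(2),T,E,st['ft_force'].round(1))
import sys
cv2.imwrite('pics/'+sys.argv[1],cv2.resize(s['image'][200:400,200:440],None,fx=3,fy=3,interpolation=2))
E
python3 q.py w13c.png
```

```text
16.7833 24.34 [np.float64(0.115), np.float64(0.104), np.float64(0.082)] [np.float64(0.066), np.float64(0.074), np.float64(0.075)] [-5.2  0.8  7. ]
```

View pics/w13c.png

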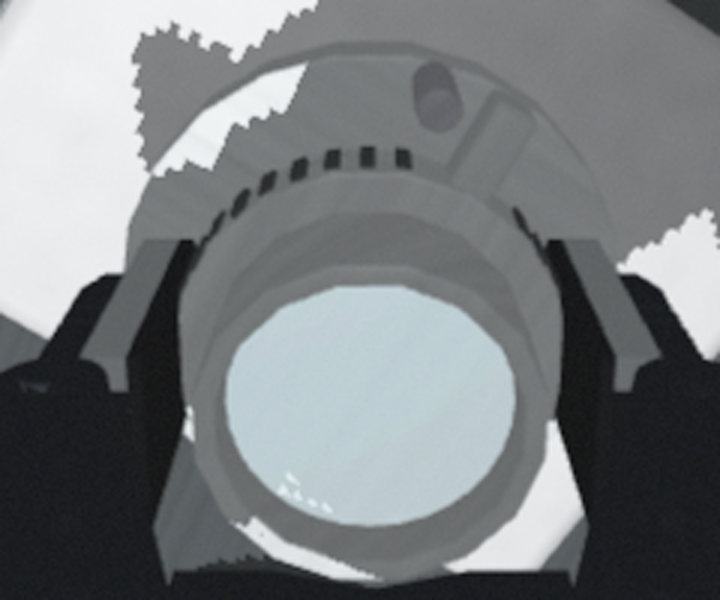

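play_rows:
  targets:
    - {"gripper": 115, "xyz": [0, 0, 0], "roll": 0.5}
    - {"gripper": 115, "xyz": [0, 0, 0], "roll": 1}
    - {"gripper": 115, "xyz": [0, 0, 0], "roll": 1.5}
    - {"gripper": 115, "xyz": [0, 0, 0], "roll": 1.5}

```text
t: 17.12
position: [0.5421, 0.0333, 0.157]
tcp_rot: [0.531, 0.847, -0.0, -0.001]
ft_force: [-4.5, 0.9, 6.7]
width: 0.0498
```

```bash
python3 q.py w14c.png
```

```text
17.3167 25.84 [np.float64(0.061), np.float64(0.081), np.float64(0.081)] [np.float64(0.073), np.float64(0.075), np.float64(0.075)] [-5.2  0.6  7.6]
```

play_rows:
  targets:
    - {"gripper": 115, "xyz": [0, 0, 0], "roll": 0.5}
    - {"gripper": 115, "xyz": [0, 0, 0], "roll": 0.8}
    - {"gripper": 115, "xyz": [0, 0, 0], "roll": 0.8}

```text
t: 17.57
position: [0.542, 0.0333, 0.157]
tcp_rot: [0.525, 0.851, -0.0, -0.001]
ft_force: [-4.7, 1.1, 7.5]
width: 0.0497
```

```bash
python3 q.py w15c.png
```

```text
17.7667 26.64 [np.float64(0.066), np.float64(0.083), np.float64(0.055)] [np.float64(0.063), np.float64(0.062), np.float64(0.062)] [-4.4  0.9  7.6]
```

View pics/w15c.png

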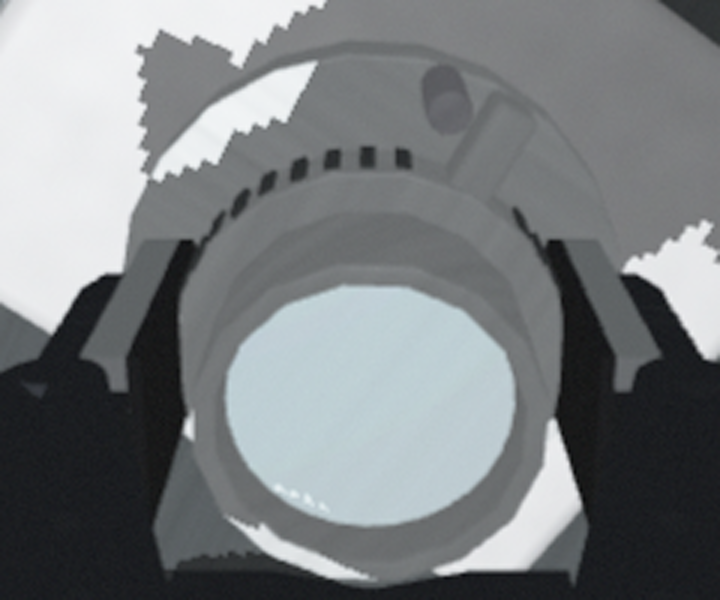

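Almost touching, and no rise in torque yet. I'll continue in steps of about 0.7 degrees.

play_rows:
  targets:
    - {"gripper": 115, "xyz": [0, 0, 0], "roll": 0.4}
    - {"gripper": 115, "xyz": [0, 0, 0], "roll": 0.7}
    - {"gripper": 115, "xyz": [0, 0, 0], "roll": 0.7}

```text
t: 18.02
position: [0.542, 0.0333, 0.157]
tcp_rot: [0.52, 0.854, -0.0, -0.001]
ft_force: [-5.4, 0.4, 8.2]
width: 0.0498
```

```bash
python3 q.py w16c.png
```

```text
18.2167 27.34 [np.float64(0.035), np.float64(0.079), np.float64(0.068)] [np.float64(0.06), np.float64(0.059), np.float64(0.058)] [-4.2  1.1  8.3]
```

play_rows:
  targets:
    - {"gripper": 115, "xyz": [0, 0, 0], "roll": 0.4}
    - {"gripper": 115, "xyz": [0, 0, 0], "roll": 0.7}
    - {"gripper": 115, "xyz": [0, 0, 0], "roll": 0.7}

```text
t: 18.47
position: [0.542, 0.0333, 0.157]
tcp_rot: [0.515, 0.857, -0.0, -0.001]
ft_force: [-5.4, 0.5, 7.6]
width: 0.0495
```

```bash
python3 q.py w17c.png
```

```text
18.6667 28.04 [np.float64(0.093), np.float64(0.057), np.float64(0.086)] [np.float64(0.059), np.float64(0.058), np.float64(0.058)] [-5.1  0.2  7.8]
```

play_rows:
  targets:
    - {"gripper": 115, "xyz": [0, 0, 0], "roll": 0.4}
    - {"gripper": 115, "xyz": [0, 0, 0], "roll": 0.6}
    - {"gripper": 115, "xyz": [0, 0, 0], "roll": 0.6}

```text
t: 18.92
position: [0.542, 0.0333, 0.157]
tcp_rot: [0.51, 0.86, -0.0, -0.001]
ft_force: [-4.8, -0.7, 8.1]
width: 0.0497
```

```bash
python3 q.py w18c.png
```

```text
19.1167 28.63 [np.float64(-0.018), np.float64(0.04), np.float64(0.015)] [np.float64(0.022), np.float64(0.021), np.float64(0.021)] [-5.7  1.1  7.8]
```

View pics/w18c.png

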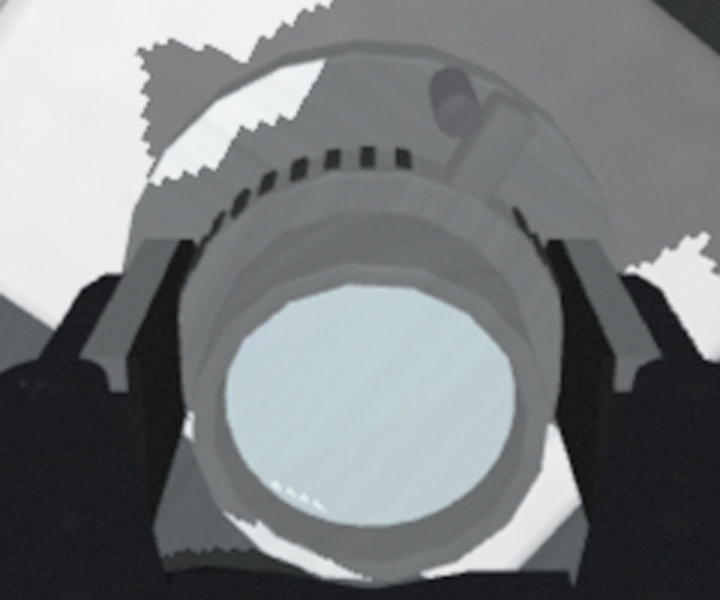

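play_rows:
  targets:
    - {"gripper": 115, "xyz": [0, 0, 0], "roll": 0.3}
    - {"gripper": 115, "xyz": [0, 0, 0], "roll": 0.5}
    - {"gripper": 115, "xyz": [0, 0, 0], "roll": 0.5}

```text
t: 19.37
position: [0.542, 0.0333, 0.157]
tcp_rot: [0.507, 0.862, -0.0, -0.001]
ft_force: [-4.5, 1.3, 7.5]
width: 0.0499
```

```bash
python3 q.py w19c.png
```

```text
19.5667 29.13 [np.float64(0.02), np.float64(0.026), np.float64(-0.0)] [np.float64(-0.004), np.float64(-0.005), np.float64(-0.005)] [-4.5  0.4  7.9]
```

play_rows:
  targets:
    - {"gripper": 115, "xyz": [0, 0, 0], "roll": 0.3}
    - {"gripper": 115, "xyz": [0, 0, 0], "roll": 0.5}
    - {"gripper": 115, "xyz": [0, 0, 0], "roll": 0.5}

```text
t: 19.82
position: [0.542, 0.0333, 0.157]
tcp_rot: [0.503, 0.864, -0.0, -0.001]
ft_force: [-4.4, 0.4, 8.2]
width: 0.05
```

```bash
python3 q.py w20c.png
```

```text
20.0167 29.62 [np.float64(-0.051), np.float64(-0.036), np.float64(-0.087)] [np.float64(-0.054), np.float64(-0.055), np.float64(-0.055)] [-5.3  0.7  8. ]
```

View pics/w20c.png

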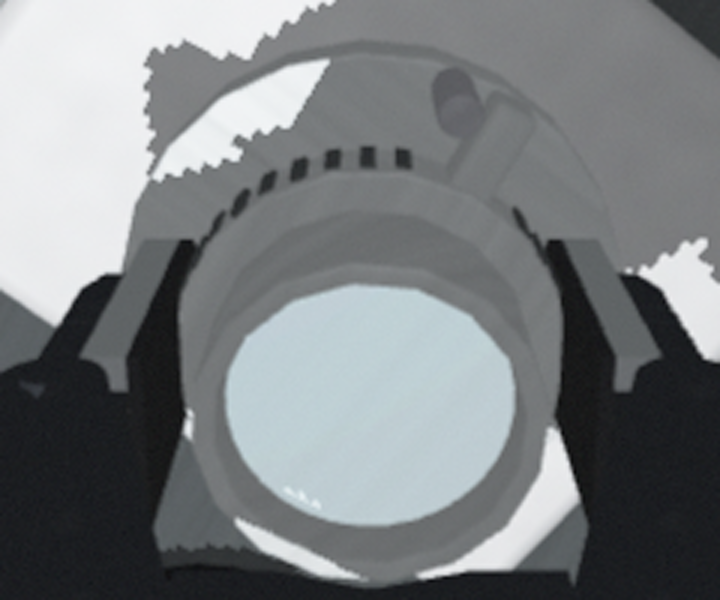

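play_rows:
  targets:
    - {"gripper": 115, "xyz": [0, 0, 0], "roll": 0.3}
    - {"gripper": 115, "xyz": [0, 0, 0], "roll": 0.6}
    - {"gripper": 115, "xyz": [0, 0, 0], "roll": 0.8}
    - {"gripper": 115, "xyz": [0, 0, 0], "roll": 0.8}
    - {"gripper": 115, "xyz": [0, 0, 0], "roll": 0.8}
    - {"gripper": 115, "xyz": [0, 0, 0], "roll": 0.8}

```text
t: 20.52
position: [0.542, 0.0333, 0.157]
tcp_rot: [0.497, 0.868, -0.0, -0.001]
ft_force: [-4.6, 1.0, 7.4]
width: 0.0496
```

```bash
python3 q.py w21c.png
```

```text
20.7167 30.41 [np.float64(-0.126), np.float64(-0.197), np.float64(-0.124)] [np.float64(-0.142), np.float64(-0.142), np.float64(-0.142)] [-4.9  1.6  8.4]
```

play_rows:
  targets:
    - {"gripper": 115, "xyz": [0, 0, 0], "roll": 0.3}
    - {"gripper": 115, "xyz": [0, 0, 0], "roll": 0.6}
    - {"gripper": 115, "xyz": [0, 0, 0], "roll": 0.8}
    - {"gripper": 115, "xyz": [0, 0, 0], "roll": 0.8}
    - {"gripper": 115, "xyz": [0, 0, 0], "roll": 0.8}
    - {"gripper": 115, "xyz": [0, 0, 0], "roll": 0.8}

```text
t: 21.22
position: [0.542, 0.0333, 0.157]
tcp_rot: [0.491, 0.871, -0.0, -0.001]
ft_force: [-4.7, -0.0, 8.0]
width: 0.0493
```

```bash
python3 q.py w22c.png
```

```text
21.4167 31.2 [np.float64(-0.197), np.float64(-0.256), np.float64(-0.19)] [np.float64(-0.234), np.float64(-0.234), np.float64(-0.234)] [-4.6 -0.2  7.6]
```

View pics/w22c.png

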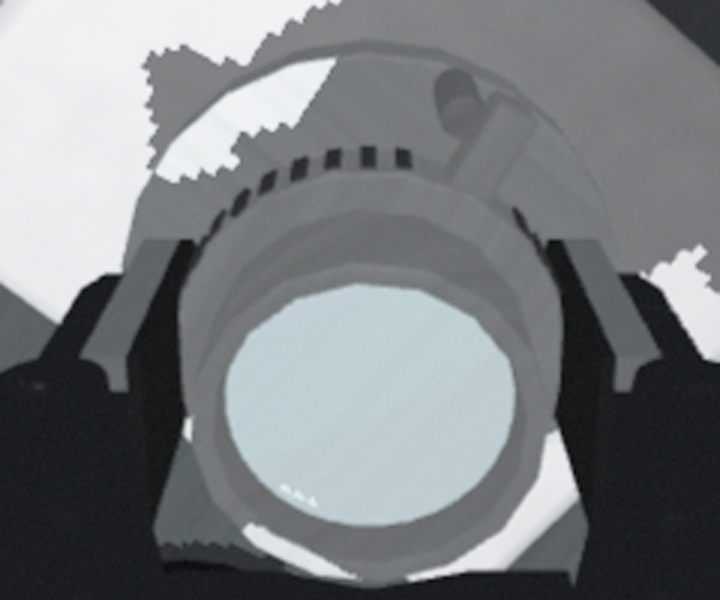

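play_rows:
  targets:
    - {"gripper": 115, "xyz": [0, 0, 0], "roll": 0.2}
    - {"gripper": 115, "xyz": [0, 0, 0], "roll": 0.4}
    - {"gripper": 115, "xyz": [0, 0, 0], "roll": 0.4}
    - {"gripper": 115, "xyz": [0, 0, 0], "roll": 0.4}
    - {"gripper": 115, "xyz": [0, 0, 0], "roll": 0.4}
    - {"gripper": 115, "xyz": [0, 0, 0], "roll": 0.4}

```text
t: 21.92
position: [0.542, 0.0333, 0.157]
tcp_rot: [0.488, 0.873, -0.0, -0.001]
ft_force: [-4.8, 1.7, 7.5]
width: 0.0501
```

```bash
python3 q.py w23c.png
```

```text
22.1167 31.59 [np.float64(-0.323), np.float64(-0.275), np.float64(-0.301)] [np.float64(-0.288), np.float64(-0.288), np.float64(-0.288)] [-4.7 -0.3  8.2]
```

play_rows:
  targets:
    - {"gripper": 115, "xyz": [0, 0, 0], "roll": -0.3}
    - {"gripper": 115, "xyz": [0, 0, 0], "roll": -0.6}
    - {"gripper": 115, "xyz": [0, 0, 0], "roll": -0.9}
    - {"gripper": 115, "xyz": [0, 0, 0], "roll": -1.2}
    - {"gripper": 115, "xyz": [0, 0, 0], "roll": -1.2}
    - {"gripper": 115, "xyz": [0, 0, 0], "roll": -1.2}

```text
t: 22.62
position: [0.542, 0.0333, 0.157]
tcp_rot: [0.497, 0.868, -0.0, -0.001]
ft_force: [-4.3, 0.9, 7.8]
width: 0.0494
```

```bash
python3 q.py w24c.png
```

```text
22.8167 30.4 [np.float64(-0.29), np.float64(-0.178), np.float64(-0.196)] [np.float64(-0.222), np.float64(-0.222), np.float64(-0.222)] [-4.7  0.9  7.5]
```

play_rows:
  targets:
    - {"gripper": 115, "xyz": [0, 0, 0], "roll": -0.3}
    - {"gripper": 115, "xyz": [0, 0, 0], "roll": -0.6}
    - {"gripper": 115, "xyz": [0, 0, 0], "roll": -0.9}
    - {"gripper": 115, "xyz": [0, 0, 0], "roll": -0.9}
    - {"gripper": 115, "xyz": [0, 0, 0], "roll": -0.9}

```text
t: 23.23
position: [0.542, 0.0333, 0.157]
tcp_rot: [0.504, 0.864, -0.0, -0.001]
ft_force: [-5.6, 0.1, 8.4]
width: 0.0498
```

```bash
python3 q.py w25c.png
```

```text
23.4333 29.51 [np.float64(-0.15), np.float64(-0.092), np.float64(-0.084)] [np.float64(-0.125), np.float64(-0.125), np.float64(-0.125)] [-4.9  0.2  8. ]
```

View pics/w25c.png

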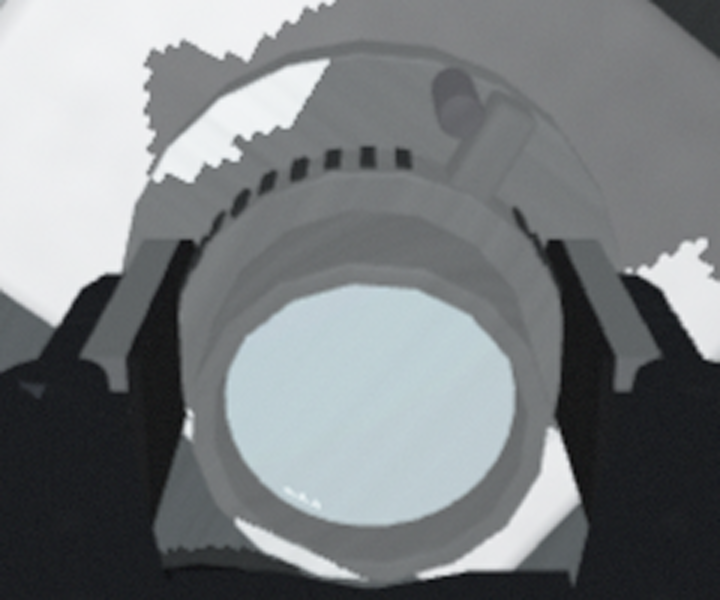

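play_rows:
  targets:
    - {"gripper": 100, "xyz": [0, 0, 0], "roll": 0}
    - {"gripper": 92, "xyz": [0, 0, 0], "roll": 0}
    - {"gripper": 80, "xyz": [0, 0, 0], "roll": 0}
    - {"gripper": 65, "xyz": [0, 0, 0], "roll": 0}
    - {"gripper": 55, "xyz": [0, 0, 0], "roll": 0}
    - {"gripper": 55, "xyz": [0, 0, 0], "roll": 0}

```text
t: 23.93
position: [0.5434, 0.0331, 0.1564]
tcp_rot: [0.504, 0.864, 0.0, 0.0]
ft_force: [-0.2, 0.3, -0.2]
width: 0.0671
```

```bash
python3 q.py w26c.png
```

```text
24.1333 29.52 [np.float64(-0.004), np.float64(-0.018), np.float64(-0.02)] [np.float64(-0.0), np.float64(-0.0), np.float64(-0.0)] [-0.4 -1.   0. ]
```

View pics/w26c.png

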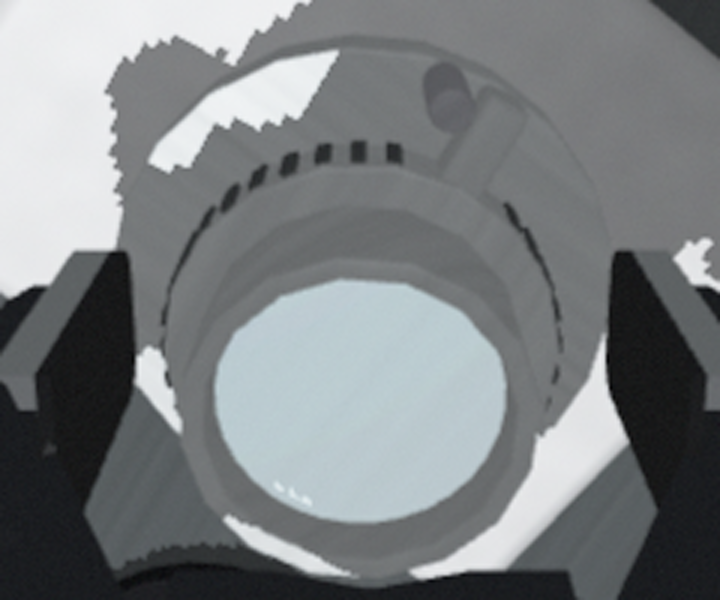

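play_rows:
  targets:
    - {"gripper": 40, "xyz": [0, 0, 0], "roll": 0}
    - {"gripper": 40, "xyz": [0, 0, 5], "roll": 0}
    - {"gripper": 30, "xyz": [0, 0, 15], "roll": 0}
    - {"gripper": 0, "xyz": [0, 0, 30], "roll": 0}
    - {"gripper": 0, "xyz": [0, 0, 50], "roll": 0}
    - {"gripper": 0, "xyz": [0, 0, 75], "roll": 0}
    - {"gripper": 0, "xyz": [0, 0, 100], "roll": 0}
    - {"gripper": 0, "xyz": [-20, 0, 110], "roll": 0}
    - {"gripper": 0, "xyz": [-20, 0, 110], "roll": 0}
    - {"gripper": 0, "xyz": [-20, 0, 110], "roll": 0}

```text
t: 24.97
position: [0.5233, 0.0331, 0.268]
tcp_rot: [0.504, 0.864, 0.001, 0.001]
ft_force: [0.6, 0.0, -0.2]
width: 0.0854
```

```bash
python3 - <<'E'
from h import *
st=robot.state(); print(st['t'],st['position'],st['ft_force'])
s=snap('wrist','w27.png'); d=snap('side','s27.png')
np.savez('v27.npz',**{k:np.array(s[k]) for k in s})
A=np.array([.5434,.033])
u,v=w2px(s,[*A,.1]).astype(int); print(u,v)
cv2.imwrite('pics/w27c.png',cv2.resize(s['image'][v-60:v+60,u-75:u+75],None,fx=5,fy=5,interpolation=2)); print(u-75,v-60)
v,u=np.mgrid[0:480,0:640]
for n,S in(('wrist',s),('side',d)):
    z=S['z_map'];P=np.stack([(u-S['cx'])/S['fx']*z,(v-S['cy'])/S['fy']*z,z],-1)
    C=(P-np.array(S['t']).ravel())@np.array(S['R'])
    b=np.hypot(C[...,0]-.51,C[...,1]-.257)<.055
    for lo,hi in((.0125,.022),(.042,.055)):
        m=b&(C[...,2]>lo)&(C[...,2]<hi)
        if m.sum()>20: print(n,m.sum(),np.median(C[m],0),cv2.minEnclosingCircle(C[m][:,:2].astype(np.float32)))
E
```

```text
24.9667 [0.52331178 0.03314868 0.26797885] [ 0.58155515  0.02830098 -0.24559576]
345 251
270 191
wrist 1102 [0.52622644 0.22878017 0.01575925] ((0.5230918526649475, 0.2353697270154953), 0.030088063329458237)
side 281 [0.50619726 0.2463985  0.01414063] ((0.5092180371284485, 0.2526298761367798), 0.04222830384969711)
side 52 [0.50876362 0.2533493  0.04494093] ((0.5059025287628174, 0.2559530735015869), 0.016353970393538475)
```

View pics/w27c.png

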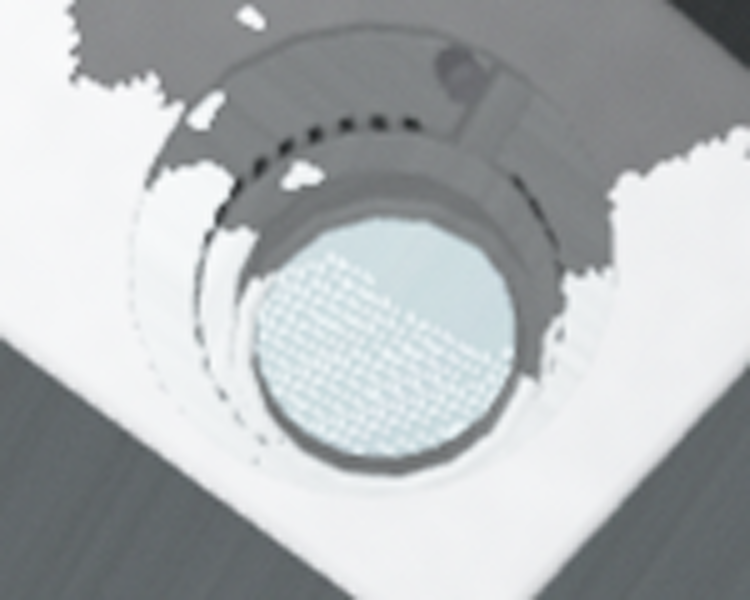

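View pics/s27.png

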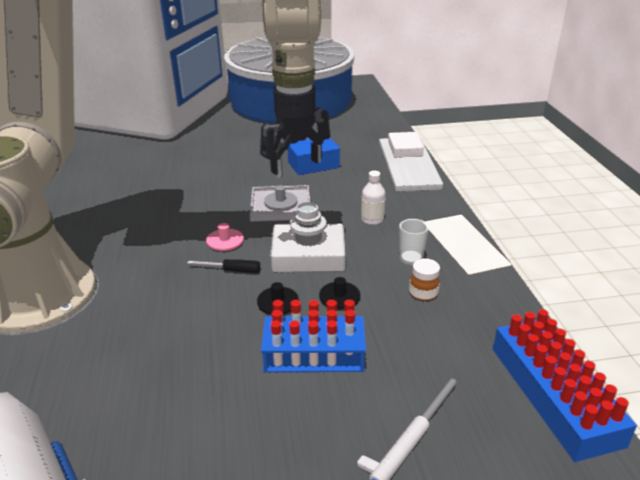

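The lug touches the pin at crop (480,85). The cap stands level in the dish, with its flange top at 15 mm and knob top at about 47 mm. The bystanders look unmoved and the arm is clear, so I'm handing in.

```bash
python3 -c "
from plant import workorder; print(workorder.sign_off())"
```

```text
the job is handed in; nothing more can be done
None
```

The job is done and handed in at about 25 s of the 67 s allowed; the sign-off reported no verdict.

- **Cap:** I lifted the grey cap by its knob and set it in the dish. It stands upright and released, with its axis within about 5 mm of the dish centre. One wrist-camera fit put it about 25 mm off the dish centre. In that picture only part of the flange was in view, so I relied on the side camera.
- **Iris ring:** I gripped the rim and turned it about 58° anticlockwise. I kept pressing until the hand felt 0.29 N m, which is about 6 to 11 N on the pin after allowing for friction. I held that for about 0.5 s, eased back about 2° and let go.
- **Last checks:** The close wrist crop shows the lug resting against the pin. The arm is raised clear with wrist forces near zero, and the side picture shows the bystanders where they were.
- **What disagreed:** Before contact, the torque held after each step read +0.06 to +0.08 N m, the opposite sign to what friction should give. It also changed less per degree than the pin's spring predicts. I took this as small overshoots and give in the fingers, so the pin force is an estimate from wrist torque, not a direct reading.

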